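Release a bench shaker from its transport lock

TASK

Slide the black transport-lock tab under the overhanging front of the shaker's deck until you feel it come up firmly against its hidden end stop, pressing there with about 10 N and never over 20 N, and do not push the shaker along the bench or tip it. Then slide the steel transport dog along its T-slot into the open pocket at the shaker's front, lift it out, and stand it upright on its square foot in the grey tray. Leave the lock open and do not disturb the beaker or the two vials.

Things in the scene. Friction and masses are not known exactly. Their poses are not given: they have to be found in the camera images.
- shaker: Bench shaker, 5 kg, loose on rubber feet: slides if pushed over some 24 N. Origin on the bench under its middle; z up, x from its front (turned to the robot's left) to its back. Case x -35..65 mm, y -75..75, to z 93. Aluminium deck x -68..65, y -82..82, z 93..103; it overhangs the case's front by 33 mm and covers the lock tab, which is reached only by a gripper tilted 30-45 deg from the front.
- lock_tab (a point): Grip point of the black ribbed lock tab, which sticks out level 32 mm from the case's front face, 12 mm thick along the shaker's y, 16 mm high. Point: 23 mm ahead of the case face, 9 mm behind the tab's end, 45 mm above the bench, 48 mm below the deck's underside, 10 mm behind the deck's front edge. Slides along the shaker's +y with 5 N drag until it meets the stop; stays where left.
- lock: The lock slide. Origin and axes coincide with the shaker's when it is fully locked; it starts 0 to 6 mm along the shaker's +y. Its end stop is a rubber buffer (4 N/mm) hidden in the case, met 36 to 50 mm from fully locked, differently on each unit. It carries a steel gate plate (34 mm wide, 20 mm ahead of its origin) across the T-slot's pocket, which bars the dog until the lock is 33 mm along.
- slot_mid (a point): Point on the floor of the T-slot above the shaker's origin, 103 mm above the bench. The slot runs along the shaker's x at y = 0: inner width 32 mm, 6 mm walls, channel 8 mm high under two lips (5 mm thick, 18 mm apart, tops 13 mm above the floor) that cover x -15..60 mm. Ahead of them, from x -15 to the front end wall at x -60, it has no lips: the open pocket. Rear end wall at x 60.
- slot_pocket (a point): Point on the floor of the open pocket, 44 mm ahead of the shaker's origin, 103 mm above the bench. The dog lifts out freely when its centre is from 13 mm behind to 2 mm ahead of this point; against the front end wall its centre is 2 mm ahead of it.
- dog_mid (a point): Centre of the steel transport dog, half-way up its 72 mm: 36 mm above its underside. Square foot 28 x 28 x 6 mm (held under the lips), neck 12 mm thick, body from 17 to 65 mm above the underside, 26 mm along x, 14 mm thick along y (grip across y), short nose to +x at 51 to 61 mm, screw head on top. Axes as the shaker's while in the slot, z up. 0.08 to 0.17 kg.
- tray: Open grey parts tray, fixed on the bench, 105 mm along its x, 125 mm along its y, 22 mm high, walls and floor 3 mm. Origin: centre of its underside, z up.
- beaker: Small clear beaker, 58 mm wide, 65 mm tall, standing on the bench; origin at the centre of its underside. Leave alone.
- vial_a: Small white vial, 12 mm wide, 36 mm tall, standing to the right of the tray; origin at the centre of its underside. Leave alone.
- vial_c: Like vial_a, standing between the tray and the shaker. Leave alone.
Mind the look-alikes: they are no part of the job. Leave any pink look-alike of the part that bears dog_mid alone.

How it is judged:
By the outcome, as a careful person would: the job done as asked, in the order asked, and still so for the second after the job is handed in, with the robot touching nothing.
It also fails if it takes over 51 s, if anything falls off the work surface, if the arm or the gripper's body presses on something with over 40 N, if the wrist force passes 120 N, or if a joint passes its speed limit or range.

ROBOT

A 6-joint arm with a two-finger parallel gripper is mounted at the origin on a cart in front of the work surface, level with it; the furniture and walls round the work are solid. World frame = base frame: x ahead of the robot, y to its left, z up, the work surface at z = 0. Lengths are in m, angles in rad, forces in N, time in s.
With the tool pointing down it reaches from about 0.25 to 0.85 m from the base axis. Payload 12.5 kg.
Tool frame: the origin (TCP) lies midway between the tips of the shut fingers; the grasp point (between the pads) lies 19 mm behind it; z points along the fingers, y is the direction in which the jaws open and shut (so a half turn about z gives the same grasp; the last joint's range is limited). The gripper opens to 93 mm and grips with 3 to 60 N. Pads are 15 mm wide; open, the fingers measure 128 mm over their backs; the gripper's body (75 mm by 188 mm) begins 65 mm behind the grasp point.
Start: joints at [-0.085, 0.351, 1.652, -0, 1.139, -0.085], TCP at [0.55, 0, 0.219] pointing down, gripper open.
Joint ranges: [-2.75, 2.75], [-0.79, 2.1], [0.01, 2.65], [-1.57, 4.71], [0.07, 3.14], [-2.87, 2.87]. Speed limits (rad/s): [2.22, 2.22, 2.79, 3.14, 3.14, 3.14].

INTERFACE

Orientations are given as [roll, pitch, yaw] about the fixed x, y, z axes, in that order (R = Rz(yaw) Ry(pitch) Rx(roll)).
In Python, from rig import r, cams, workorder gives the robot as it stands.
- The arm moves only by the tool jog_arm, never from a script. Its argument "moves" is a list of rows, each an object with "translation": the shift along the tool's x, y, z in m, a list of three; "roll": the turn about the tool's z in rad; "gripper": the closure in counts, from 0 (fully open) to 255 (shut). In form: [{"translation": [x, y, z], "roll": roll, "gripper": gripper}, ...]. A call has 1 to 20 rows; each row is the pose to reach, as a shift and turn from the pose commanded when the call began, along the tool's axes at that moment; what a row does not reach only later rows make up. A row lasts 1/12 s, in which the tool goes at most 41.7 mm and 7.16 degrees, less where a joint would pass 70% of its speed; a pose out of reach is approached as far as the arm can. A call with a gripper value outside its range is refused whole. The fingers move at their own pace and stop on an object; the grip force is fixed at half the most. Time passes only in rows, so rows that repeat a pose let the fingers close. It gives the time, the measured TCP pose, the force and the opening at its end, in the units of the state.
- r.get_obs(): the state, without advancing time (a new reading comes with each control period).
- cams.snapshot(name): name is "scene" or "side" or "wrist"; returns (picture, depth): 480x640x3 uint8, red, green, blue; 480x640 float32, m along the optical axis (not along the pixel's ray), 0 where there is no reading.
- cams.calibration(name): a dict with "vertical_fov" (degrees; the focal length in pixels is half the picture's height over the tangent of half this angle, whatever the lens; pixels are square), "cx", "cy" (the principal point, pixels), "D" ([k1, k2, p1, p2, k3] as OpenCV has them; the pictures are not rectified), "T" (4x4, takes a point from camera to world coordinates); the wrist camera has in their place "tool_from_camera" (4x4, takes a point from camera to tool coordinates, whose origin is the TCP and whose axes are the flange's). Camera axes: x right, y down, z forward; pixel columns grow to the right and rows downward; lengths in m; the calibration is good to about 2 mm. A picture is of the moment at which its call begins: read the wrist's pose just before it. calibration takes no time and is no camera call.
- workorder.hand_in(): hands the job in, once; it reports no verdict.
The state is a dict: "time": time; "joints": joint angles; "qvel": joint speeds; "tau": joint torques, N m; "ee_pos": TCP position; "ee_rot": TCP orientation; "ft_force": force on the tool from outside, world axes, zero at the start; "wrist_torque": the same for the moment, N m; "finger_gap": finger opening in m.
Only numpy, scipy, OpenCV 4.12 (cv2) and the standard library are available. Lean on these libraries where they do the work, as an engineer would, in place of code of your own. Each camera call takes 0.05 s, during which the arm holds its last target.

## Working session

There is one attempt and no reset: what is moved stays moved. The work goes in short steps, Python scripts to look and compute and a tool call to move; the robot and the scene stay as the last step left them, time stands still between calls to the robot, and variables do not carry over. Pictures are saved under pics/ and viewed, and the job is handed in when it is done.

Besides the shell and the picture viewer there is one more tool, called after "Call:" in YAML: its name, and indented under it one key for each argument. jog_arm: Moves the arm, as the interface text tells. Its arguments: {"type":"object","properties":{"moves":{"type":"array"}},"required":["moves"]}

```bash
ls -la; mkdir -p pics; python3 - <<'E'
from rig import r,cams,workorder
import cv2
print(r.get_obs())
for n in ("scene","side","wrist"):
    c=cams.calibration(n);print(n,c)
    p,d=cams.snapshot(n);cv2.imwrite(f"pics/{n}0.png",p[:,:,::-1])
    import numpy as np;np.save(f"pics/{n}0.npy",d)
E
```

```text
total 12
drwxr-xr-x  3 agent agent 4096 Dec  6 14:20 .
drwxr-xr-x 23 root  root  4096 Dec  6 14:20 ..
drwxr-xr-x  2 agent agent 4096 Dec  6 14:20 pics
{'time': 0.0, 'joints': array([-8.46290654e-02,  3.51235507e-01,  1.65241381e+00,  1.73961734e-05,
        1.13909594e+00, -8.45939735e-02]), 'qvel': array([-1.31248199e-03, -2.39183845e-05, -1.44144114e-04, -4.03190060e-06,
        3.12474309e-04,  1.74101180e-05]), 'tau': array([ 1.41757551e-03, -4.97321892e+01, -2.85254824e+01,  6.99741254e-02,
        2.57699919e-02, -1.73020858e-04]), 'ee_pos': array([5.49661199e-01, 4.27317361e-05, 2.18105737e-01]), 'ee_rot': array([-3.14044551e+00, -1.13122245e-04,  1.57075388e+00]), 'ft_force': array([-0.58832844, -0.55271078, -0.60780078]), 'wrist_torque': array([-0.04589088, -0.02007825, -0.01171354]), 'finger_gap': 0.0930876984312147}
scene {'vertical_fov': 55.11571244305196, 'cx': 308.82397412020566, 'cy': 236.80744102907826, 'D': array([-0.07581103,  0.        ,  0.        ,  0.        ,  0.        ]), 'T': array([[-0.89193703, -0.24758626,  0.37835086,  0.18455841],
       [-0.45162481,  
[... 414 characters left out ...]
761128, -0.52348993,  0.8391479 , -0.70171266],
       [ 0.01696509, -0.84965752, -0.52706194,  0.57217326],
       [ 0.        ,  0.        ,  0.        ,  1.        ]])}
wrist {'vertical_fov': 70.09848188015035, 'cx': 317.8448377210519, 'cy': 246.99945821710523, 'D': array([-0.0337628,  0.       ,  0.       ,  0.       ,  0.       ]), 'tool_from_camera': array([[-1.12744119e-03, -9.59066184e-01, -2.83179772e-01,
         7.90568827e-02],
       [ 9.99999351e-01, -1.12772585e-03, -1.62005685e-04,
         1.60208289e-04],
       [-1.63974975e-04, -2.83179771e-01,  9.59066833e-01,
        -1.66245113e-01],
       [ 0.00000000e+00,  0.00000000e+00,  0.00000000e+00,
         1.00000000e+00]])}
```

View pics/scene0.png

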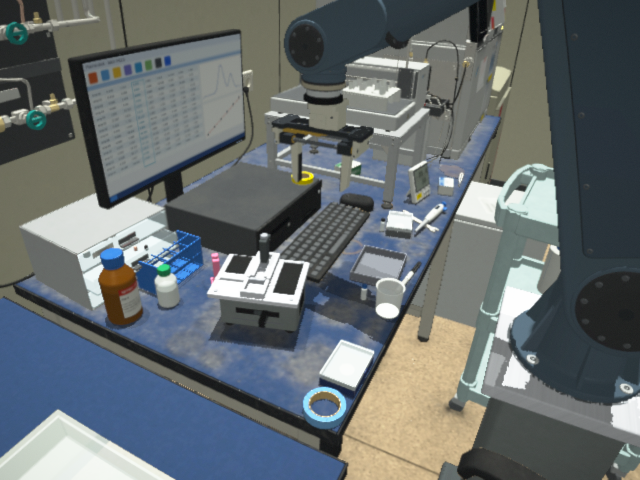

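View pics/side0.png

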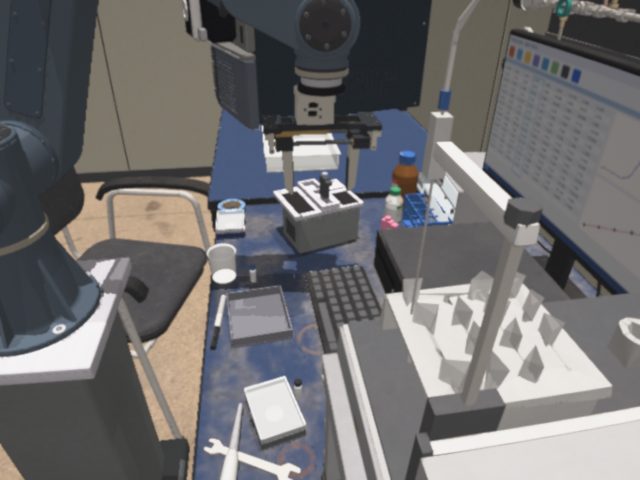

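View pics/wrist0.png

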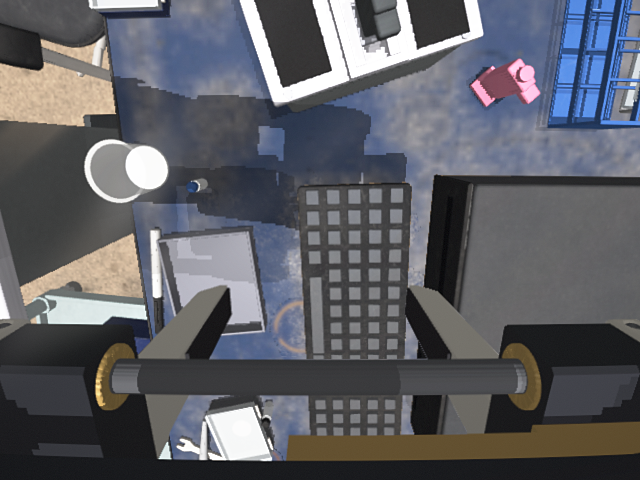

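```bash
cat > h.py <<'E'
from rig import r,cams,workorder
import cv2,numpy as np
from scipy.spatial.transform import Rotation as Rn
def toolT(o=None):
    o=o or r.get_obs();T=np.eye(4);T[:3,:3]=Rn.from_euler('xyz',o['ee_rot']).as_matrix();T[:3,3]=o['ee_pos'];return T
def cal(n,o=None):
    c=cams.calibration(n);f=240/np.tan(np.radians(c['vertical_fov'])/2)
    K=np.array([[f,0,c['cx']],[0,f,c['cy']],[0,0,1]]);T=c['T'] if 'T' in c else toolT(o)@c['tool_from_camera']
    return K,c['D'],T
def rays(C,px):
    K,D,T=C;u=cv2.undistortPoints(np.asarray(px,float).reshape(-1,1,2),K,D)[:,0]
    return np.c_[u,np.ones(len(u))]@T[:3,:3].T
def onz(C,px,z):
    v=rays(C,px);o=C[2][:3,3];return o+v*((z-o[2])/v[:,2])[:,None]
def cloud(C,d):
    v,u=np.mgrid[:480,:640];R=rays(C,np.c_[u.ravel(),v.ravel()])
    P=C[2][:3,3]+R*d.reshape(-1,1);P[d.ravel()==0]=np.nan;return P.reshape(480,640,3)
def proj(C,P):
    K,D,T=C;Ti=np.linalg.inv(T);rv,_=cv2.Rodrigues(Ti[:3,:3]);return cv2.projectPoints(np.asarray(P,float).reshape(-1,1,3),rv,Ti[:3,3],K,D)[0][:,0]
def snap(n,tag):
    o=r.get_obs();p,d=cams.snapshot(n);cv2.imwrite(f"pics/{n}{tag}.png",p[:,:,::-1]);np.save(f"pics/{n}{tag}.npy",d);np.save(f"pics/{n}{tag}_T.npy",cal(n,o)[2]);return p,d,cal(n,o)
def tri(C1,p1,C2,p2):
    a,b=C1[2][:3,3],C2[2][:3,3];u=rays(C1,[p1])[0];v=rays(C2,[p2])[0]
    s=np.linalg.lstsq(np.c_[u,-v],b-a,rcond=None)[0];A=a+s[0]*u;B=b+s[1]*v;return (A+B)/2,np.linalg.norm(A-B)
E
python3 - <<'E'
from h import *
for n,(x0,y0,x1,y1) in dict(scene=(190,220,330,340),side=(200,160,400,360)).items():
    p=cv2.imread(f"pics/{n}0.png");q=p[y0:y1,x0:x1];cv2.imwrite(f"pics/{n}0c.png",cv2.resize(q,None,fx=min(800/(x1-x0),600/(y1-y0)),fy=min(800/(x1-x0),600/(y1-y0)),interpolation=cv2.INTER_CUBIC))
    
for n in("scene","side","wrist"):
    C=cal(n);d=np.load(f"pics/{n}0.npy");P=cloud(C,d)
    np.save(f"pics/{n}0_P.npy",P)
    m=(abs(P[...,2]-.103)<.006)&(P[...,1]>.05)&(P[...,1]<.5)&(P[...,0]>.3)&(P[...,0]<.75)
    k,l,s,ce=cv2.connectedComponentsWithStats(m.astype(np.uint8))
    i=1+np.argmax(s[1:,4]);Q=P[l==i];print(n,s[i],np.median(Q,0))
    print(cv2.minAreaRect((Q[:,:2]*1000).astype(np.float32)))
E
```

```text
scene [ 207  254  102   52 2829] [0.54970367 0.20842682 0.10165782]
((572.1686401367188, 197.6649169921875), (163.67596435546875, 138.03619384765625), 17.830398559570312)
side [ 274  179   90   41 1498] [0.54806152 0.17117906 0.10457207]
((572.3378295898438, 196.83116149902344), (165.97653198242188, 138.5118408203125), 17.953857421875)
wrist [ 239    0  117  106 8100] [0.5333983  0.15043822 0.10441239]
((535.26171875, 154.67709350585938), (64.15243530273438, 77.88899993896484), 18.302989959716797)
```

View pics/scene0c.png

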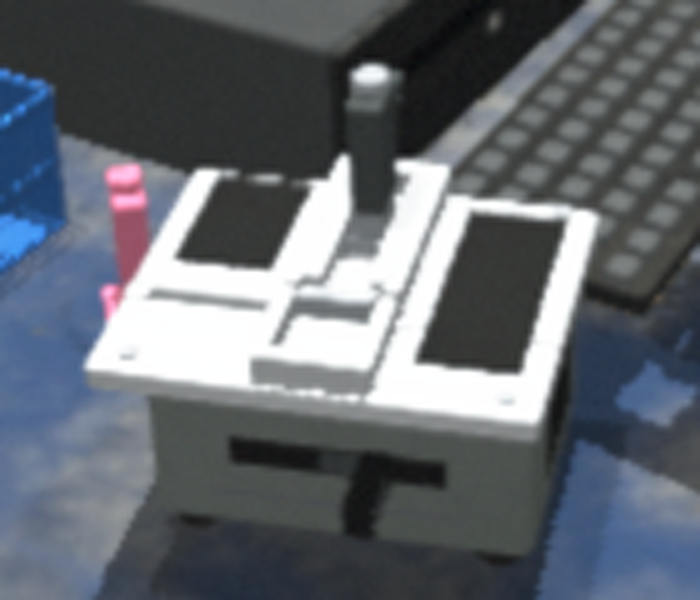

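View pics/side0c.png

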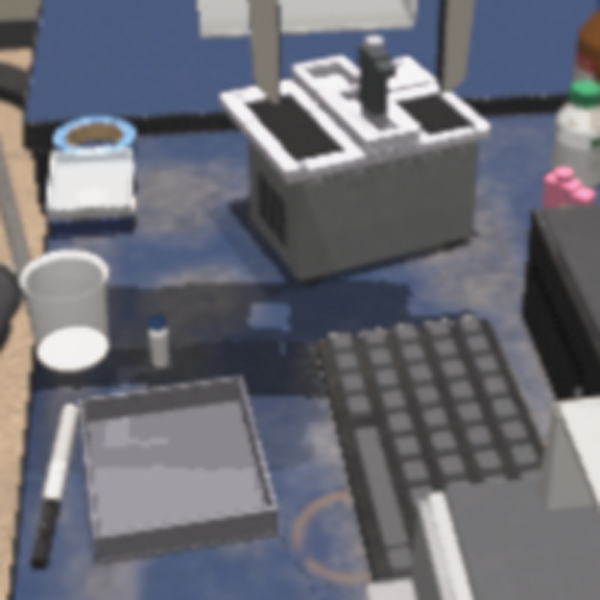

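```bash
python3 - <<'E'
from h import *
for n in("scene","side"):
    P=np.load(f"pics/{n}0_P.npy").reshape(-1,3);P=P[~np.isnan(P[:,0])]
    g=np.full((20,16),np.nan)
    for i in range(20):
        for j in range(16):
            y=-1+.1*i;x=-.4+.1*j
            q=P[(abs(P[:,0]-x-.05)<.05)&(abs(P[:,1]-y-.05)<.05),2]
            if len(q)>3:g[i,j]=np.percentile(q,98)
    print(n);print("x ",' '.join(f"{-.4+.1*j:5.1f}" for j in range(16)))
    for i in range(20):print(f"{-1+.1*i:5.1f}",' '.join(f"{v:5.2f}" if v==v else '  .  ' for v in g[i]))
E
```

```text
scene
x   -0.4  -0.3  -0.2  -0.1   0.0   0.1   0.2   0.3   0.4   0.5   0.6   0.7   0.8   0.9   1.0   1.1
 -1.0   .     .     .     .   -0.26 -0.25 -0.22  0.38  0.53  0.39  0.39   .     .     .     .     .  
 -0.9   .     .     .     .    0.04  0.05 -0.79  0.39  0.51  0.47  0.42  0.37 -0.00  0.51   .     .  
 -0.8   .     .     .     .    0.01  0.04  0.04 -0.00  0.35  0.34  0.36  0.36  0.02  0.00 -0.00  0.24
 -0.7   .     .     .   -0.18  0.01  0.03  0.04  0.03  0.22  0.36  0.36  0.36  0.07  0.25 -0.00  0.21
 -0.6   .     .     .     .    0.01  0.03  0.04  0.03  0.22  0.41  0.36  0.36  0.31  0.29  0.02  0.05
 -0.5 -0.61   .     .     .    0.04  0.05  0.04  0.02  0.21  0.33  0.33  0.22  0.27  0.22  0.01 -0.00
 -0.4 -0.60   .     .     .   -0.80 -0.80 -0.80  0.02  0.21  0.29  0.31  0.27  0.27  0.46 -0.00 -0.00
 -0.3   .     .     .     .     .   -0.80 -0.80  0.00  0.03  0.02  0.11  0.11  0.10  0.46 -0.00 -0.00
 -0.2   .     .     .     .    0.00  0.00 -0.80  0.02  0.02  0.02  0.10  0.10  0.10  0.46  0.10 -0.00
 -0.1   .     .     .     .    0.12  0.01   .    0.02  0.48  0.46  0.34  0.10
[... 2486 characters left out ...]
   .     .   -0.79 -0.32 -0.33   .    0.02  0.00   .     .    0.14  0.15  0.14  0.51  0.51
  0.4   .     .     .   -0.33 -0.33 -0.33  0.00  0.00  0.00  0.00  0.00  0.00  0.00   .     .    0.50
  0.5   .     .     .   -0.33 -0.33 -0.32 -0.00  0.00  0.05  0.06  0.06  0.00  0.00  0.00   .     .  
  0.6   .   -0.06 -0.15 -0.33 -0.32 -0.32 -0.00  0.00  0.06  0.07  0.06  0.00  0.00  0.00  0.00   .  
  0.7   .   -0.05 -0.05 -0.11 -0.10 -0.10 -0.10  0.00  0.05  0.07  0.06  0.00  0.00  0.00  0.00   .  
  0.8   .     .   -0.13 -0.11 -0.10 -0.79  0.00  0.00  0.02   .     .    0.00  0.00  0.00  0.00   .  
  0.9   .     .     .     .   -0.79 -0.79  0.00  0.27  0.36  0.32  0.20 -0.00   .    0.00  0.00   .
```

Call:
jog_arm:
  moves:
    - {"translation": [0,0,-0.04],"roll": 0,"gripper": 0}
    - {"translation": [-0.02,-0.01,-0.08],"roll": 0,"gripper": 0}
    - {"translation": [-0.05,-0.02,-0.11],"roll": 0,"gripper": 0}
    - {"translation": [-0.52,-0.38,-0.35],"roll": 0,"gripper": 0}
    - {"translation": [-0.52,-0.38,-0.35],"roll": 0,"gripper": 0}
    - {"translation": [-0.52,-0.38,-0.35],"roll": 0,"gripper": 0}
    - {"translation": [-0.52,-0.38,-0.35],"roll": 0,"gripper": 0}
    - {"translation": [-0.52,-0.38,-0.35],"roll": 0,"gripper": 0}
    - {"translation": [-0.52,-0.38,-0.35],"roll": 0,"gripper": 0}
    - {"translation": [-0.52,-0.38,-0.35],"roll": 0,"gripper": 0}

```text
time: 0.98
ee_pos: [0.3661, -0.2616, 0.4358]
ee_rot: [3.142, 0.0, 1.571]
ft_force: [1.4, -1.2, 0.4]
finger_gap: 0.0931
```

Call:
jog_arm:
  moves:
    - {"translation": [-0.26,-0.19,-0.2],"roll": 0,"gripper": 0}
    - {"translation": [-0.26,-0.19,-0.2],"roll": 0,"gripper": 0}
    - {"translation": [-0.26,-0.19,-0.2],"roll": 0,"gripper": 0}
    - {"translation": [-0.26,-0.19,-0.2],"roll": 0,"gripper": 0}
    - {"translation": [-0.26,-0.19,-0.2],"roll": 0,"gripper": 0}
    - {"translation": [-0.26,-0.19,-0.2],"roll": 0,"gripper": 0}
    - {"translation": [-0.26,-0.19,-0.2],"roll": 0,"gripper": 0}
    - {"translation": [-0.26,-0.19,-0.2],"roll": 0,"gripper": 0}
    - {"translation": [-0.26,-0.19,-0.2],"roll": 0,"gripper": 0}
    - {"translation": [-0.26,-0.19,-0.2],"roll": 0,"gripper": 0}

```text
time: 1.82
ee_pos: [0.1747, -0.5243, 0.6363]
ee_rot: [-3.141, 0.002, 1.567]
ft_force: [0.5, -1.0, -0.1]
finger_gap: 0.0928
```

```bash
python3 - <<'E'
from h import *
o=r.get_obs();print({k:np.round(v,4) for k,v in o.items()})
E
```

```text
{'time': np.float64(1.8167), 'joints': array([-1.3330e+00,  3.2410e-01,  6.9900e-01, -9.0000e-04,  2.1166e+00,
       -1.3297e+00]), 'qvel': array([ 0.0079,  0.0308, -0.0181,  0.0194,  0.0145,  0.0163]), 'tau': array([ -1.8817, -48.122 , -31.8745,  -0.0638,   0.8413,  -0.6635]), 'ee_pos': array([ 0.1747, -0.5243,  0.6363]), 'ee_rot': array([-3.1413e+00,  2.0000e-03,  1.5669e+00]), 'ft_force': array([ 0.5371, -1.0052, -0.0794]), 'wrist_torque': array([-0.0041,  0.0156, -0.0339]), 'finger_gap': np.float64(0.0928)}
```

Call:
jog_arm:
  moves:
    - {"translation": [0,0,-0.5],"roll": 0,"gripper": 0}
    - {"translation": [0,0,-0.5],"roll": 0,"gripper": 0}
    - {"translation": [0,0,-0.5],"roll": 0,"gripper": 0}
    - {"translation": [0,0,-0.5],"roll": 0,"gripper": 0}
    - {"translation": [0,0,-0.5],"roll": 0,"gripper": 0}
    - {"translation": [0,0,-0.5],"roll": 0,"gripper": 0}
    - {"translation": [0,0,-0.5],"roll": 0,"gripper": 0}
    - {"translation": [0,0,-0.5],"roll": 0,"gripper": 0}
    - {"translation": [0,0,-0.5],"roll": 0,"gripper": 0}
    - {"translation": [0,0,-0.5],"roll": 0,"gripper": 0}

```text
time: 2.65
ee_pos: [0.1477, -0.4326, 0.7903]
ee_rot: [3.136, 0.017, 1.571]
ft_force: [-0.2, 0.9, 1.6]
finger_gap: 0.0931
```

```bash
python3 - <<'E'
from h import *
o=r.get_obs();print({k:np.round(v,4) for k,v in o.items()});print(toolT(o).round(3))
E
```

```text
{'time': np.float64(2.65), 'joints': array([-1.3446,  0.4574,  0.0125,  0.0031,  2.6537, -1.3419]), 'qvel': array([-0.0283, -0.1337,  0.0098,  0.0011,  0.1499, -0.0248]), 'tau': array([ 2.11400e-01, -4.32335e+01, -1.74261e+01,  1.40000e-03,
       -1.98700e-01,  3.72000e-02]), 'ee_pos': array([ 0.1477, -0.4326,  0.7903]), 'ee_rot': array([3.1361, 0.0172, 1.5708]), 'ft_force': array([-0.1746,  0.8744,  1.6024]), 'wrist_torque': array([ 0.0604, -0.0048,  0.0159]), 'finger_gap': np.float64(0.0931)}
[[-0.     1.     0.005  0.148]
 [ 1.     0.    -0.017 -0.433]
 [-0.017  0.005 -1.     0.79 ]
 [ 0.     0.     0.     1.   ]]
```

Call:
jog_arm:
  moves:
    - {"translation": [0,0,-0.5],"roll": 0,"gripper": 0}
    - {"translation": [0,0,-0.5],"roll": 0,"gripper": 0}
    - {"translation": [0,0,-0.5],"roll": 0,"gripper": 0}
    - {"translation": [0,0,-0.5],"roll": 0,"gripper": 0}
    - {"translation": [0,0,-0.5],"roll": 0,"gripper": 0}
    - {"translation": [0,0,-0.5],"roll": 0,"gripper": 0}

```text
time: 3.15
ee_pos: [0.1216, -0.3567, 0.8314]
ee_rot: [3.133, 0.026, 1.571]
ft_force: [-1.3, -1.0, 0.2]
finger_gap: 0.0928
```

```bash
cat >> h.py <<'E'
def st():
    o=r.get_obs();print(round(float(o['time']),2),'q',o['joints'].round(3),'qd',o['qvel'].round(2),'p',o['ee_pos'].round(4),'F',o['ft_force'].round(1),'tq',o['wrist_torque'].round(2),'gap',round(float(o['finger_gap']),4));print(toolT(o)[:3,:3].round(4));return o
E
python3 -c "
from h import *
st()"
```

```text
3.15 q [-1.368  0.357  0.013  0.009  2.745 -1.36 ] qd [-0.04 -0.13  0.01  0.    0.14 -0.04] p [ 0.1216 -0.3567  0.8314] F [-1.3 -1.   0.2] tq [ 0.01  0.03 -0.06] gap 0.0928
[[ 2.000e-04  1.000e+00  8.700e-03]
 [ 9.997e-01  1.000e-04 -2.570e-02]
 [-2.570e-02  8.700e-03 -9.996e-01]]
```

```bash
cat > fk.py <<'E'
import numpy as np
from scipy.optimize import least_squares
from scipy.spatial.transform import Rotation as Rn
Q=np.array([[-8.46290654e-02,3.51235507e-01,1.65241381,1.74e-5,1.13909594,-8.4594e-02],[-1.3330,.3241,.6990,-.0009,2.1166,-1.3297],[-1.3446,.4574,.0125,.0031,2.6537,-1.3419],[-1.368,.357,.013,.009,2.745,-1.36]])
Pm=np.array([[.549661,.0000427,.218106],[.1747,-.5243,.6363],[.1477,-.4326,.7903],[.1216,-.3567,.8314]])
Rm=[Rn.from_euler('xyz',e).as_matrix() for e in ([-3.14044551,-1.13e-4,1.57075388],[-3.1413,.002,1.5669],[3.1361,.0172,1.5708])]
def fk(q,h,a2,a3,Lt,d,o5=0,full=False):
    Rz=lambda a:Rn.from_euler('z',a).as_matrix();Ry=lambda a:Rn.from_euler('y',a).as_matrix()
    R=Rz(q[0]);p=np.array([0,0,h])+R@[0,d,0]
    R=R@Ry(q[1]);p=p+R@[0,0,a2]
    R=R@Ry(q[2]);p=p+R@[0,0,a3]
    R=R@Rz(q[3]);R=R@Ry(q[4]);p=p+R@[o5,0,0]
    R=R@Rz(q[5]);p=p+R@[0,0,Lt]
    return p,R
if __name__=="__main__":
    f=lambda v:np.concatenate([fk(q,*v)[0]-p for q,p in zip(Q,Pm)])
    s=least_squares(f,[.2,.4,.4,.3,.046,0]);print(s.x.round(4),s.fun.reshape(-1,3).round(4))
    for q,R in zip(Q,Rm):print(((fk(q,*s.x)[1]).T@R).round(3))
E
python3 fk.py
```

```text
[2.0701 0.4908 0.452  2.1253 0.0446 0.0117] [[ 0.0171 -0.0034 -0.0021]
 [-0.0071  0.015   0.0091]
 [-0.0008  0.0068 -0.0021]
 [ 0.0057 -0.0048 -0.0049]]
[[-0. -1. -0.]
 [ 1. -0. -0.]
 [ 0. -0.  1.]]
[[-0. -1. -0.]
 [ 1. -0.  0.]
 [-0. -0.  1.]]
[[-0. -1. -0.]
 [ 1. -0.  0.]
 [-0. -0.  1.]]
```

```bash
cat > sim.py <<'E'
from fk import *
lo=np.array([-2.75,-.79,.01,-1.57,.07,-2.87])+.003;hi=np.array([2.75,2.1,2.65,4.71,3.14,2.87])-.003
V=(.31,.49,.452,.365,.0464,0)
F=Rn.from_euler('z',-np.pi/2).as_matrix()
F=np.array([[0,-1,0],[1,0,0],[0,0,1.]])
def fkt(q):
    p,R=fk(q,*V);return p,R@F
def ik(p,R,q0,wp=1.):
    def f(q):
        a,B=fkt(q);return np.r_[wp*(a-p),Rn.from_matrix(R@B.T).as_rotvec()]
    s=least_squares(f,np.clip(q0,lo+1e-4,hi-1e-4),bounds=(lo,hi));return s.x,s.fun
if __name__=="__main__":
    qs=np.array([-.0846,.351,1.652,0,1.139,-.0846])
    print(fkt(qs))
    Rd=np.array([[0,1,0],[1,0,0],[0,0,-1.]])
    for pos in ([.45,.25,.35],[.45,.1,.35],[.3,.3,.4],[.3,.3,.6],[.5,.3,.5],[.35,-.3,.45],[.15,-.5,.6],[.2,.5,.5],[.55,.2,.3]):
      for sg in (1,-1):
        q=qs.copy();q,_=ik(np.array(pos),Rd,q,10)
        p,R=fkt(q)
        # roll gradually in 0.125 steps
        tot=0;n=0
        while n<60:
            tot+=.125*sg;n+=1
            T=R@Rn.from_euler('z',tot).as_matrix()
            q,res=ik(p,T,q,3.)
            if np.linalg.norm(res[3:])>.7:break
        z=fkt(q)[1][:,2]
        print(pos,sg,'n',n,'tilt',np.degrees(np.arccos(-z[2])).round(1),'lean',z[:2].round(2),'az',np.degrees(np.arctan2(z[1],z[0])).round(),'q',q.round(2),'perr',np.linalg.norm(res[:3]/3).round(3))
E
python3 sim.py
```

```text
(array([ 0.58061857, -0.00267131,  0.21579388]), array([[ 6.98544305e-09,  9.99999918e-01, -4.05889546e-04],
       [ 9.99999999e-01,  6.98544305e-09,  3.44204123e-05],
       [ 3.44204123e-05, -4.05889546e-04, -9.99999917e-01]]))
[0.45, 0.25, 0.35] 1 n 31 tilt 36.7 lean [0.32 0.5 ] az 57.0 q [-0.19 -0.11  2.26  0.79  0.89  2.87] perr 0.125
[0.45, 0.25, 0.35] -1 n 37 tilt 35.9 lean [ 0.58 -0.1 ] az -10.0 q [ 0.96 -0.02  2.15 -0.76  0.88 -2.87] perr 0.115
[0.45, 0.1, 0.35] 1 n 34 tilt 35.5 lean [0.44 0.37] az 40.0 q [-0.66 -0.25  2.34  0.72  1.04  2.87] perr 0.135
[0.45, 0.1, 0.35] -1 n 36 tilt 37.9 lean [ 0.57 -0.23] az -22.0 q [ 0.77 -0.11  2.3  -0.84  0.86 -2.87] perr 0.13
[0.3, 0.3, 0.4] 1 n 60 tilt 12.3 lean [-0.17  0.12] az 145.0 q [-2.69 -0.79  0.68 -1.57  2.95  2.87] perr 0.371
[0.3, 0.3, 0.4] -1 n 40 tilt 34.7 lean [0.57 0.06] az 6.0 q [ 1.49 -0.25  2.18 -0.65  1.17 -2.87] perr 0.139
[0.3, 0.3, 0.6] 1 n 60 tilt 15.0 lean [-0.18  0.19] az 134.0 q [-2.72 -0.79  0.7  -1.57  2.9   2.87] perr 0.193
[0.3, 0.3, 0.6] -1 n 39 tilt 30.0 lean [0.49 0.07] az 8.0 q [ 1.57 -0.31  1.7  -0.5
[... 445 characters left out ...]
.99 -0.59  1.27 -2.87] perr 0.136
[0.15, -0.5, 0.6] 1 n 43 tilt 27.1 lean [ 0.36 -0.28] az -38.0 q [-2.02 -0.18  1.58  0.46  1.62  2.87] perr 0.155
[0.15, -0.5, 0.6] -1 n 21 tilt 27.4 lean [-0.22 -0.4 ] az -118.0 q [-0.78 -0.07  1.49 -0.46  1.57 -2.87] perr 0.147
[0.2, 0.5, 0.5] 1 n 24 tilt 32.2 lean [-0.12  0.52] az 103.0 q [ 0.46 -0.17  1.85  0.56  1.36  2.87] perr 0.141
[0.2, 0.5, 0.5] -1 n 41 tilt 30.7 lean [0.48 0.19] az 22.0 q [ 1.66 -0.04  1.72 -0.53  1.33 -2.87] perr 0.129
[0.55, 0.2, 0.3] 1 n 36 tilt 40.2 lean [0.61 0.2 ] az 18.0 q [0.21 0.1  2.36 1.84 0.07 2.87] perr 0.134
[0.55, 0.2, 0.3] -1 n 39 tilt 39.8 lean [0.62 0.15] az 14.0 q [ 0.35  0.1   2.35 -1.57  0.07 -2.87] perr 0.134
```

```bash
cat > chk.py <<'E'
from sim import *
a=np.radians(17.9);sy=np.array([np.cos(a),np.sin(a),0]);sx=np.array([np.sin(a),-np.cos(a),0]);O=np.array([.5727,.1959,0])
S=lambda x,y,z:O+sx*x+sy*y+np.array([0,0,z])
for t in (25,30,35,40):
  t=np.radians(t);z=np.sin(t)*sx-np.cos(t)*np.array([0,0,1.])
  for sg in (1,-1):
    y=sg*sy;R=np.c_[np.cross(y,z),y,z]
    for nm,g in (('tab',S(-.058,0,.045)),('tabend',S(-.058,.05,.045)),('dog',S(.03,0,.155)),('tray',np.array([.43,-.02,.06]))):
        p=g+z*.019;best=None
        for q0 in ([-.1,.0,2.2,-.5,1.,-2.],[.3,.3,2,-.5,1.3,0],[.3,.3,2,.5,1.3,0],[.3,.3,1.7,-1,1.3,1.5],[.5,.3,1.7,.8,1.,2],[.5,.3,1.7,.8,1.,-2]):
            q,f=ik(p,R,np.array(q0),5)
            if best is None or np.linalg.norm(f)<best[1]-1e-4:best=(q,np.linalg.norm(f))
        print(np.degrees(t).round(),sg,nm,best[0].round(2),best[1].round(4))
E
python3 chk.py
```

```text
25.0 1 tab [ 0.58  0.72  1.64 -0.52  0.97  0.6 ] 0.0
25.0 1 tabend [ 0.56  0.79  1.5  -0.5   1.03  0.55] 0.0
25.0 1 dog [ 0.44  0.53  1.66 -0.5   1.07  0.4 ] 0.0
25.0 1 tray [ 0.18  0.37  2.26 -0.81  0.62  0.57] 0.0
25.0 -1 tab [ 0.58  0.72  1.64 -0.52  0.97 -2.54] 0.0
25.0 -1 tabend [ 0.56  0.79  1.5  -0.5   1.03 -2.59] 0.0
25.0 -1 dog [ 0.44  0.53  1.66 -0.5   1.07 -2.74] 0.0
25.0 -1 tray [ 0.18  0.37  2.26 -0.81  0.62 -2.58] 0.0
30.0 1 tab [ 0.62  0.75  1.62 -0.59  1.03  0.68] 0.0
30.0 1 tabend [ 0.6   0.82  1.48 -0.57  1.08  0.62] 0.0
30.0 1 dog [ 0.49  0.56  1.65 -0.58  1.11  0.49] 0.0
30.0 1 tray [ 0.25  0.4   2.26 -0.93  0.67  0.74] 0.0
30.0 -1 tab [ 0.62  0.75  1.62 -0.59  1.03 -2.46] 0.0
30.0 -1 tabend [ 0.6   0.82  1.48 -0.57  1.08 -2.52] 0.0
30.0 -1 dog [ 0.49  0.56  1.65 -0.58  1.11 -2.65] 0.0
30.0 -1 tray [ 0.25  0.4   2.26 -0.93  0.67 -2.4 ] 0.0
35.0 1 tab [ 0.66  0.79  1.59 -0.65  1.09  0.75] 0.0
35.0 1 tabend [ 0.63  0.86  1.45 -0.64  1.14  0.69] 0.0
35.0 1 dog [ 0.53  0.59  1.64 -0.66  1.15  0.57] 0.0
35.0 1 tray [ 0.31  0.44  2.26 -1.02  0.74  0.88] 0.0
35.0 -1 tab [ 0.66  0.79  1.59 -0.65  1.09 -2.39] 0.0
35.0 -1 tabend [ 0.63  0.86  1.45 -0.64  1.14 -2.46] 0.0
35.0 -1 dog [ 0.53  0.59  1.64 -0.66  1.15 -2.57] 0.0
35.0 -1 tray [ 0.31  0.44  2.26 -1.02  0.74 -2.26] 0.0
40.0 1 tab [ 0.69  0.83  1.56 -0.71  1.16  0.81] 0.0
40.0 1 tabend [ 0.67  0.9   1.42 -0.7   1.21  0.74] 0.0
40.0 1 dog [ 0.56  0.63  1.63 -0.73  1.2   0.64] 0.0
40.0 1 tray [ 0.37  0.49  2.25 -1.09  0.81  1.01] 0.0
40.0 -1 tab [ 0.69  0.83  1.56 -0.71  1.16 -2.33] 0.0
40.0 -1 tabend [ 0.67  0.9   1.42 -0.7   1.21 -2.4 ] 0.0
40.0 -1 dog [ 0.56  0.63  1.63 -0.73  1.2  -2.5 ] 0.0
40.0 -1 tray [ 0.37  0.49  2.25 -1.09  0.81 -2.13] 0.0
```

```bash
cat > s2.py <<'E'
from sim import *
Rd=np.array([[0,1,0],[1,0,0],[0,0,-1.]])
for pos in ([.42,-.2,.5],[.42,-.25,.5],[.45,-.15,.5],[.4,-.3,.55]):
  for w in (1,3,10):
    q,_=ik(np.array(pos),Rd,np.array([-.5,.35,1.3,0,1.5,-.5]),10)
    p,R=fkt(q);tot=0
    out=[]
    for n in range(60):
        tot-=.125
        q,res=ik(p,R@Rn.from_euler('z',tot).as_matrix(),q,w)
        e=np.linalg.norm(res[3:]);z=fkt(q)[1][:,2]
        if e>.1 and n%2==0:out.append((n,np.degrees(np.arccos(-z[2])).round(),np.degrees(np.arctan2(z[1],z[0])).round(),(fkt(q)[0]-p).round(2)))
        if len(out)>5:break
    print(pos,w,*out,q.round(2))
E
python3 s2.py
```

```text
[0.42, -0.2, 0.5] 1 (22, np.float64(4.0), np.float64(-92.0), array([ 0.01,  0.19, -0.01])) (24, np.float64(5.0), np.float64(-78.0), array([-0.04,  0.27, -0.02])) (26, np.float64(7.0), np.float64(-65.0), array([-0.13,  0.33, -0.03])) (28, np.float64(8.0), np.float64(-49.0), array([-0.26,  0.33, -0.02])) (30, np.float64(9.0), np.float64(-31.0), array([-0.39,  0.24,  0.  ])) [ 2.75 -0.79  0.23  3.16  2.62 -1.6 ]
[0.42, -0.2, 0.5] 3 (20, np.float64(6.0), np.float64(-107.0), array([ 0.01,  0.03, -0.  ])) (22, np.float64(12.0), np.float64(-96.0), array([ 0.02,  0.06, -0.01])) (24, np.float64(18.0), np.float64(-86.0), array([ 0.01,  0.09, -0.03])) (26, np.float64(25.0), np.float64(-77.0), array([ 0.  ,  0.11, -0.04])) (28, np.float64(32.0), np.float64(-68.0), array([-0.01,  0.13, -0.06])) (30, np.float64(39.0), np.float64(-60.0), array([-0.02,  0.14, -0.09])) [ 0.32 -0.27  2.03 -0.7   1.29 -2.87]
[0.42, -0.2, 0.5] 10 (20, np.float64(8.0), np.float64(-108.0), array([ 0.,  0., -0.])) (22, np.float64(15.0), np.float64(-98.0), array([ 0.  ,  0.01, -0.  ])) (24, np.float64(24.0), np.float64(-89.
[... 3754 characters left out ...]
, array([ 0.03,  0.11, -0.05])) (26, np.float64(32.0), np.float64(-80.0), array([ 0.02,  0.13, -0.07])) (28, np.float64(39.0), np.float64(-72.0), array([ 0.01,  0.15, -0.09])) [ 0.06 -0.22  1.89 -0.69  1.33 -2.87]
[0.4, -0.3, 0.55] 10 (18, np.float64(5.0), np.float64(-120.0), array([ 0.,  0., -0.])) (20, np.float64(12.0), np.float64(-109.0), array([ 0.  ,  0.01, -0.  ])) (22, np.float64(21.0), np.float64(-100.0), array([ 0.  ,  0.01, -0.  ])) (24, np.float64(31.0), np.float64(-92.0), array([ 0.  ,  0.01, -0.01])) (26, np.float64(42.0), np.float64(-84.0), array([ 0.  ,  0.01, -0.01])) (28, np.float64(52.0), np.float64(-78.0), array([ 0.01,  0.01, -0.01])) [-0.16 -0.23  1.85 -0.88  1.25 -2.87]
```

Call:
jog_arm:
  moves:
    - {"translation": [0.135,0.3,0.33],"roll": -2.1,"gripper": 0}
    - {"translation": [0.135,0.3,0.33],"roll": -2.1,"gripper": 0}
    - {"translation": [0.135,0.3,0.33],"roll": -2.1,"gripper": 0}
    - {"translation": [0.135,0.3,0.33],"roll": -2.1,"gripper": 0}
    - {"translation": [0.135,0.3,0.33],"roll": -2.1,"gripper": 0}
    - {"translation": [0.135,0.3,0.33],"roll": -2.1,"gripper": 0}
    - {"translation": [0.135,0.3,0.33],"roll": -2.1,"gripper": 0}
    - {"translation": [0.135,0.3,0.33],"roll": -2.1,"gripper": 0}
    - {"translation": [0.135,0.3,0.33],"roll": -2.1,"gripper": 0}
    - {"translation": [0.135,0.3,0.33],"roll": -2.1,"gripper": 0}
    - {"translation": [0.135,0.3,0.33],"roll": -2.1,"gripper": 0}
    - {"translation": [0.135,0.3,0.33],"roll": -2.1,"gripper": 0}
    - {"translation": [0.135,0.3,0.33],"roll": -2.1,"gripper": 0}
    - {"translation": [0.135,0.3,0.33],"roll": -2.1,"gripper": 0}
    - {"translation": [0.135,0.3,0.33],"roll": -2.1,"gripper": 0}
    - {"translation": [0.135,0.3,0.33],"roll": -2.1,"gripper": 0}
    - {"translation": [0.135,0.3,0.33],"roll": -2.1,"gripper": 0}

```text
time: 4.57
ee_pos: [0.4247, -0.2311, 0.4996]
ee_rot: [-3.116, -0.003, -2.744]
ft_force: [-0.6, -0.6, 1.0]
finger_gap: 0.0928
```

```bash
python3 -c "
from h import *
st()"
```

```text
4.57 q [-0.585  0.077  1.327 -0.016  1.718 -2.556] qd [-0.   -0.   -0.   -0.    0.   -1.49] p [ 0.4247 -0.2311  0.4996] F [-0.6 -0.6  1. ] tq [ 0.18 -0.02 -0.03] gap 0.0928
[[-0.922  -0.387   0.0074]
 [-0.3871  0.9217 -0.0244]
 [ 0.0026 -0.0254 -0.9997]]
```

Call:
jog_arm:
  moves:
    - {"translation": [0,0,0],"roll": -1.2,"gripper": 0}
    - {"translation": [0,0,0],"roll": -1.2,"gripper": 0}
    - {"translation": [0,0,0],"roll": -1.2,"gripper": 0}
    - {"translation": [0,0,0],"roll": -1.2,"gripper": 0}
    - {"translation": [0,0,0],"roll": -1.2,"gripper": 0}
    - {"translation": [0,0,0],"roll": -1.2,"gripper": 0}
    - {"translation": [0,0,0],"roll": -1.2,"gripper": 0}
    - {"translation": [0,0,0],"roll": -1.2,"gripper": 0}

```text
time: 5.23
ee_pos: [0.4585, -0.125, 0.4841]
ee_rot: [-3.079, -0.127, -2.148]
ft_force: [-0.6, 0.1, -0.3]
finger_gap: 0.0931
```

```bash
python3 -c "
from h import *
st()"
```

```text
5.23 q [-0.283  0.06   1.387 -0.14   1.671 -2.867] qd [ 0.55 -0.09  0.21 -0.19 -0.14 -0.  ] p [ 0.4585 -0.125   0.4841] F [-0.6  0.1 -0.3] tq [0.25 0.   0.04] gap 0.0931
[[-0.5413 -0.8406 -0.0168]
 [-0.8312  0.5381 -0.14  ]
 [ 0.1267 -0.0618 -0.99  ]]
```

Call:
jog_arm:
  moves:
    - {"translation": [0.12,-0.04,0],"roll": -1.0,"gripper": 0}
    - {"translation": [0.12,-0.04,0],"roll": -1.0,"gripper": 0}
    - {"translation": [0.12,-0.04,0],"roll": -1.0,"gripper": 0}
    - {"translation": [0.12,-0.04,0],"roll": -1.0,"gripper": 0}
    - {"translation": [0.12,-0.04,0],"roll": -1.0,"gripper": 0}
    - {"translation": [0.12,-0.04,0],"roll": -1.0,"gripper": 0}
    - {"translation": [0.12,-0.04,0],"roll": -1.0,"gripper": 0}
    - {"translation": [0.12,-0.04,0],"roll": -1.0,"gripper": 0}

```text
time: 5.9
ee_pos: [0.4312, -0.0016, 0.4292]
ee_rot: [-3.066, -0.319, -1.755]
ft_force: [0.3, -0.1, 0.4]
finger_gap: 0.0929
```

```bash
python3 -c "
from h import *
st()"
```

```text
5.9 q [ 0.095 -0.007  1.608 -0.327  1.556 -2.867] qd [ 0.53 -0.14  0.37 -0.12 -0.16  0.  ] p [ 0.4312 -0.0016  0.4292] F [ 0.3 -0.1  0.4] tq [ 0.26  0.05 -0.04] gap 0.0929
[[-0.1738 -0.9846  0.0166]
 [-0.9335  0.1593 -0.3212]
 [ 0.3137 -0.0714 -0.9468]]
```

Call:
jog_arm:
  moves:
    - {"translation": [0.12,-0.02,-0.03],"roll": -1.0,"gripper": 0}
    - {"translation": [0.12,-0.02,-0.03],"roll": -1.0,"gripper": 0}
    - {"translation": [0.12,-0.02,-0.03],"roll": -1.0,"gripper": 0}
    - {"translation": [0.12,-0.02,-0.03],"roll": -1.0,"gripper": 0}
    - {"translation": [0.12,-0.02,-0.03],"roll": -1.0,"gripper": 0}
    - {"translation": [0.12,-0.02,-0.03],"roll": -1.0,"gripper": 0}
    - {"translation": [0.12,-0.02,-0.03],"roll": -1.0,"gripper": 0}
    - {"translation": [0.12,-0.02,-0.03],"roll": -1.0,"gripper": 0}
    - {"translation": [0.12,-0.02,-0.03],"roll": -1.0,"gripper": 0}

```text
time: 6.65
ee_pos: [0.336, 0.1139, 0.3777]
ee_rot: [3.093, -0.508, -1.217]
ft_force: [0.5, -0.3, -0.8]
finger_gap: 0.0932
```

```bash
python3 -c "
from h import *
st()"
```

```text
6.65 q [ 0.562 -0.073  1.839 -0.484  1.547 -2.867] qd [ 0.56 -0.09  0.33  0.04 -0.05  0.  ] p [0.336  0.1139 0.3777] F [ 0.5 -0.3 -0.8] tq [ 0.38  0.07 -0.01] gap 0.0932
[[ 0.3029 -0.9451  0.1229]
 [-0.8195 -0.3241 -0.4725]
 [ 0.4864  0.0424 -0.8727]]
```

Call:
jog_arm:
  moves:
    - {"translation": [0.2,0.05,-0.1],"roll": -1.0,"gripper": 0}
    - {"translation": [0.2,0.05,-0.1],"roll": -1.0,"gripper": 0}
    - {"translation": [0.2,0.05,-0.1],"roll": -1.0,"gripper": 0}
    - {"translation": [0.2,0.05,-0.1],"roll": -1.0,"gripper": 0}

```text
time: 6.98
ee_pos: [0.2338, 0.1548, 0.404]
ee_rot: [2.953, -0.581, -0.889]
ft_force: [0.3, 1.0, 0.4]
finger_gap: 0.0931
```

```bash
python3 -c "
from h import *
st()"
```

```text
6.98 q [ 0.904 -0.157  1.884 -0.514  1.742 -2.867] qd [ 0.97 -0.22  0.19  0.05  0.46 -0.  ] p [0.2338 0.1548 0.404 ] F [0.3 1.  0.4] tq [ 0.43  0.18 -0.01] gap 0.0931
[[ 0.5267 -0.8274  0.1947]
 [-0.6489 -0.5394 -0.5367]
 [ 0.5491  0.1564 -0.821 ]]
```

```bash
python3 - <<'E'
from h import *
p,d,C=snap("scene","1")
q=p[210:350,190:330,::-1];cv2.imwrite("pics/scene1c.png",cv2.resize(q,None,fx=4.2,fy=4.2,interpolation=cv2.INTER_CUBIC))
snap("wrist","1")
P=cloud(C,d)
m=(abs(P[...,2]-.103)<.006)&(P[...,1]>.05)&(P[...,1]<.5)&(P[...,0]>.3)&(P[...,0]<.75)
k,l,s,ce=cv2.connectedComponentsWithStats(m.astype(np.uint8));i=1+np.argmax(s[1:,4]);Q=P[l==i];print(np.median(Q,0),cv2.minAreaRect((Q[:,:2]*1000).astype(np.float32)))
T=toolT();a=np.radians(17.9);sy=np.array([np.cos(a),np.sin(a),0])
v=T[:3,:3].T@(-sy);print('roll',np.arctan2(-v[0],v[1]),v)
E
```

```text
[0.54946285 0.20837403 0.10161368] ((572.2040405273438, 196.46066284179688), (162.94776916503906, 138.91212463378906), 17.622894287109375)
roll 0.30915708749438525 [-0.30418255  0.95236106 -0.0219403 ]
```

View pics/scene1c.png

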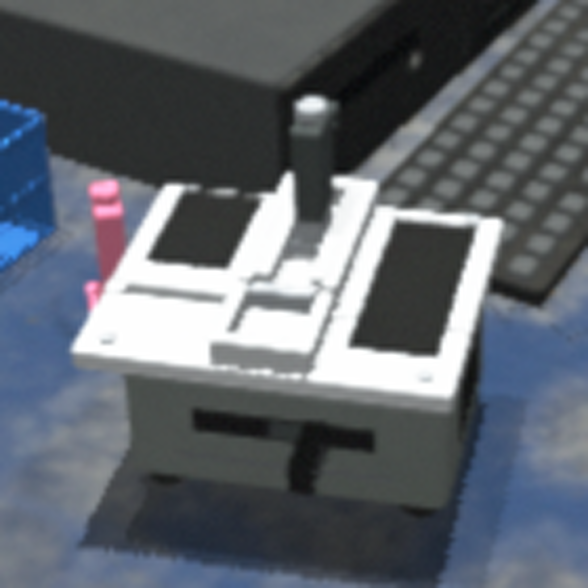

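View pics/wrist1.png

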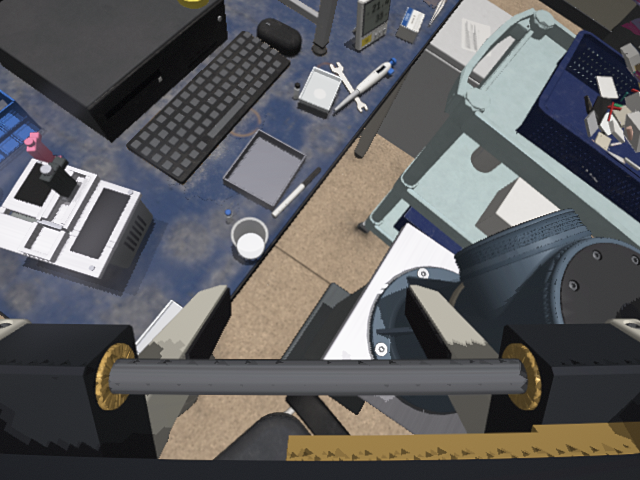

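```bash
python3 - <<'E'
from h import *
C=cal("scene")
px=np.array([[75,358],[452,400],[500,218],[165,185]])/4.2+[190,210]
P=onz(C,px,.103)*1000;print(P.round(1))
a,b,c,d=P[:,:2]
print('front dir',np.degrees(np.arctan2(*(a-b)[::-1])),np.linalg.norm(a-b),'back',np.degrees(np.arctan2(*(d-c)[::-1])),np.linalg.norm(c-d),'center',P[:,:2].mean(0),'depth',np.linalg.norm(a-d),np.linalg.norm(b-c))
img=cv2.imread("pics/scene1.png")[210:350,190:330];img=cv2.resize(img,None,fx=4.2,fy=4.2,interpolation=cv2.INTER_CUBIC)
for ang,O,col in ((17.8,np.array([.5727,.1955,0]),(0,0,255)),):
    t=np.radians(ang);sy=np.array([np.cos(t),np.sin(t),0]);sx=np.array([np.sin(t),-np.cos(t),0])
    S=lambda x,y,z:O+sx*x+sy*y+np.array([0,0,z])
    pts=[S(x,y,.103) for x in(-.068,.065) for y in(-.082,.082)]+[S(x,y,0.01) for x in(-.035,) for y in(-.075,.075)]+[S(.065,-.075,.01)]
    for k in (-.006,0,.006):
        pts+=[S(-.067,k,.037)]
    pts+=[S(-.067,0,.053),S(.0,0,.103)]
    for q in proj(C,pts):
        u=tuple(int(x) for x in ((q-[190,210]+.5)*4.2));cv2.circle(img,u,3,col,1)
cv2.imwrite("pics/s1m.png",img)
E
```

```text
[[621.3 291.7 103. ]
 [470.  240.4 103. ]
 [512.9 112.2 103. ]
 [665.8 164.  103. ]]
front dir 18.7161580362576 159.760545167388 back 18.73965739448822 161.40239734109343 center [567.52019117 202.06596735] depth 135.1459489736859 135.20809736629477
```

View pics/s1m.png

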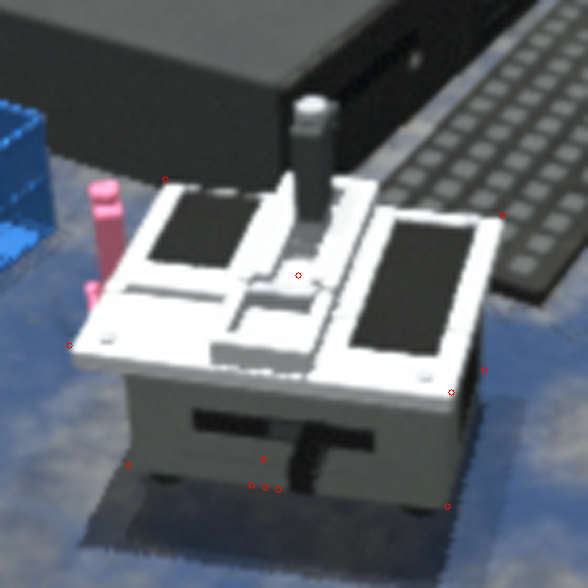

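```bash
python3 - <<'E'
from h import *
C=cal("scene")
print(onz(C,[[261.9,326.7],[261.9,325.5]],.037))
T=toolT();Rw=T[:3,:3]@Rn.from_euler('z',.309).as_matrix();print(Rw.round(3))
tab=np.array([.5727,.1955,0])+.058*np.array([-.3057,.9521,0])-.016*np.array([.952,.306,0])+[0,0,.045]
print(tab)
tcp=tab+Rw[:,2]*(.019-.14)
print(tcp,T[:3,:3].T@(tcp-T[:3,3]))
E
```

```text
[[0.53580201 0.2539243  0.037     ]
 [0.53751267 0.25116146 0.037     ]]
[[ 0.253 -0.947  0.196]
 [-0.782 -0.319 -0.535]
 [ 0.57  -0.018 -0.822]]
[0.5397374 0.2458258 0.045    ]
[0.51602873 0.3105918  0.14441964] [-0.09303809 -0.35852288  0.1854573 ]
```

Call:
jog_arm:
  moves:
    - {"translation": [-0.093,-0.3585,0.1855],"roll": 0.309,"gripper": 0}
    - {"translation": [-0.093,-0.3585,0.1855],"roll": 0.309,"gripper": 0}
    - {"translation": [-0.093,-0.3585,0.1855],"roll": 0.309,"gripper": 0}
    - {"translation": [-0.093,-0.3585,0.1855],"roll": 0.309,"gripper": 0}
    - {"translation": [-0.093,-0.3585,0.1855],"roll": 0.309,"gripper": 0}
    - {"translation": [-0.093,-0.3585,0.1855],"roll": 0.309,"gripper": 0}
    - {"translation": [-0.093,-0.3585,0.1855],"roll": 0.309,"gripper": 0}
    - {"translation": [-0.093,-0.3585,0.1855],"roll": 0.309,"gripper": 0}
    - {"translation": [-0.093,-0.3585,0.1855],"roll": 0.309,"gripper": 0}
    - {"translation": [-0.093,-0.3585,0.1855],"roll": 0.309,"gripper": 0}
    - {"translation": [-0.093,-0.3585,0.1855],"roll": 0.309,"gripper": 0}
    - {"translation": [-0.093,-0.3585,0.1855],"roll": 0.309,"gripper": 0}

```text
time: 8.08
ee_pos: [0.52, 0.3072, 0.1421]
ee_rot: [-3.123, -0.607, -1.264]
ft_force: [-0.2, -0.3, -0.2]
finger_gap: 0.093
```

```bash
python3 -c "
from h import *
st();snap('wrist','2');snap('scene','2')"
```

```text
8.08 q [ 0.703  0.674  1.464 -0.588  1.298 -2.503] qd [ 0.02 -0.09  0.02 -0.    0.01  0.  ] p [0.52   0.3072 0.1421] F [-0.2 -0.3 -0.2] tq [ 0.38  0.09 -0.01] gap 0.093
[[ 0.2476 -0.95    0.1902]
 [-0.7828 -0.3118 -0.5384]
 [ 0.5708 -0.0155 -0.8209]]
```

View pics/wrist2.png

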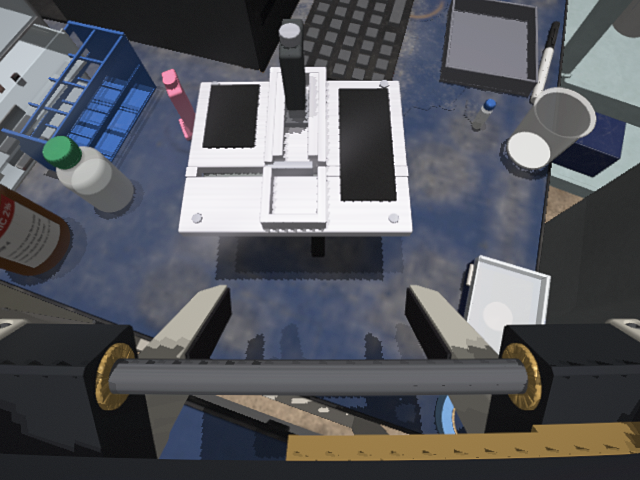

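View pics/scene2.png

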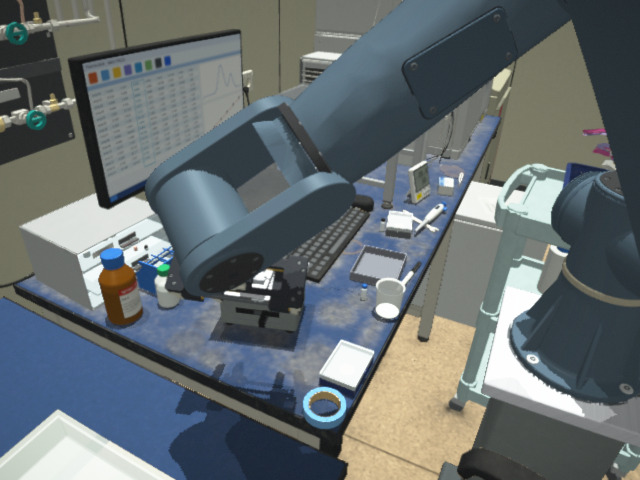

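```bash
cat > meas.py <<'E'
from h import *
def deck(p,C,seed):
    g=cv2.cvtColor(p,cv2.COLOR_RGB2GRAY);hs=cv2.cvtColor(p,cv2.COLOR_RGB2HSV)
    m=((g>205)&(hs[...,1]<40)).astype(np.uint8)
    m=cv2.morphologyEx(m,cv2.MORPH_OPEN,np.ones((3,3)))
    k,l,s,_=cv2.connectedComponentsWithStats(m)
    i=l[seed[1],seed[0]]
    return (l==i).astype(np.uint8)
E
python3 - <<'E'
from meas import *
p=cv2.imread("pics/wrist2.png")[:,:,::-1].copy()
K,D,_=cal("wrist");C=(K,D,np.load("pics/wrist2_T.npy"))
q=p[60:275,160:430,::-1];cv2.imwrite("pics/w2c.png",cv2.resize(q,None,fx=2.9,fy=2.79,interpolation=cv2.INTER_CUBIC))
px=[[179.5,226],[411.5,226],[399.5,82],[202.5,82]]
m=deck(p,C,(230,215));c=max(cv2.findContours(m,cv2.RETR_EXTERNAL,cv2.CHAIN_APPROX_NONE)[0],key=cv2.contourArea)
print(cv2.approxPolyDP(c,12,True)[:,0].tolist())
P=cloud(C,np.load("pics/wrist2.npy"));Q=P[m>0];Q=Q[abs(Q[:,2]-.103)<.004];print(np.median(Q,0),cv2.minAreaRect((Q[:,:2]*1000).astype(np.float32)))
print(P[236:260,318].round(3)[::3]); print(P[248,308:330].round(3))
E
```

```text
[[379, 81], [329, 81], [326, 105], [325, 68], [306, 67], [319, 72], [309, 126], [286, 133], [285, 157], [330, 166], [275, 177], [272, 214], [271, 165], [186, 178], [179, 230], [410, 231], [406, 177], [395, 202], [343, 202], [338, 177], [325, 181], [338, 175], [337, 89]]
[0.56506977 0.23721962 0.10313448] ((573.5706176757812, 197.544189453125), (163.31494140625, 132.8632049560547), 17.732397079467773)
[[0.543 0.242 0.053]
 [0.542 0.244 0.053]
 [0.541 0.246 0.052]
 [0.541 0.249 0.053]
 [0.54  0.251 0.052]
 [0.539 0.254 0.053]
 [0.539 0.254 0.045]
 [0.543 0.245 0.001]]
[[ 0.555  0.238 -0.   ]
 [ 0.554  0.238  0.001]
 [ 0.547  0.253  0.05 ]
 [ 0.545  0.253  0.052]
 [ 0.545  0.253  0.052]
 [ 0.544  0.253  0.053]
 [ 0.543  0.253  0.055]
 [ 0.542  0.253  0.054]
 [ 0.541  0.252  0.053]
 [ 0.54   0.252  0.053]
 [ 0.54   0.251  0.052]
 [ 0.539  0.252  0.054]
 [ 0.538  0.251  0.053]
 [ 0.537  0.251  0.053]
 [ 0.536  0.251  0.053]
 [ 0.536  0.25   0.053]
 [ 0.535  0.25   0.052]
 [ 0.539  0.233  0.   ]
 [ 0.538  0.233  0.001]
 [ 0.537  0.232 -0.   ]
 [ 0.536  0.233  0.001]
 [ 0.535  0.232  0.001]]
```

View pics/w2c.png

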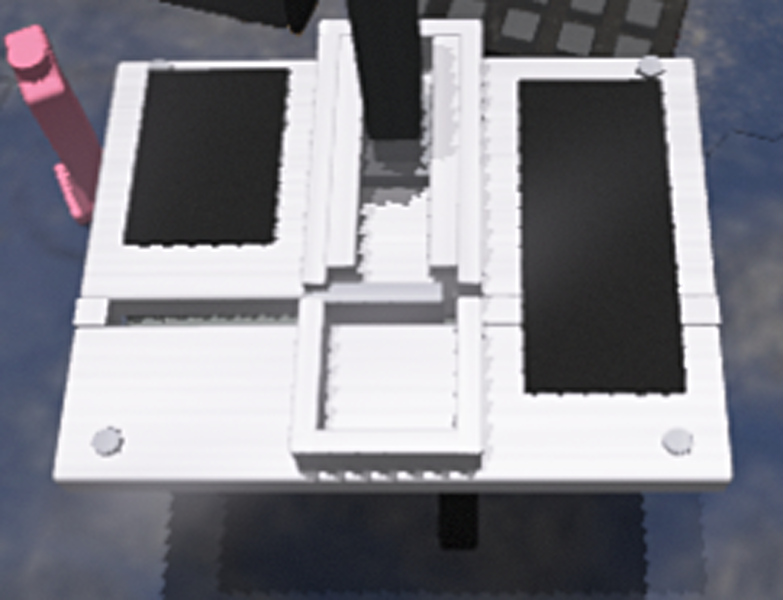

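```bash
python3 - <<'E'
from h import *
T=toolT();R=T[:3,:3]
a=np.radians(17.73);sy=np.array([np.cos(a),np.sin(a),0]);print('roll err',R.T@(-sy))
g=np.array([.542,.246,.045]);tcp=g+R[:,2]*.015
print(R.T@(tcp-T[:3,3]))
d,C=np.load("pics/wrist2.npy"),(*cal("wrist")[:2],np.load("pics/wrist2_T.npy"))
P=cloud(C,d);print('bottles',P[160,60].round(3),P[200,100].round(3),P[210,20].round(3),P[170,130].round(3))
E
```

```text
roll err [ 0.00404845  0.99976738 -0.0211847 ]
[-3.12903690e-03  3.35290817e-05  1.34943985e-01]
bottles [0.764 0.254 0.086] [0.759 0.263 0.031] [0.792 0.302 0.067] [0.771 0.213 0.   ]
```

Call:
jog_arm:
  moves:
    - {"translation": [-0.003,0,0.03],"roll": 0,"gripper": 0}
    - {"translation": [-0.003,0,0.065],"roll": 0,"gripper": 0}
    - {"translation": [-0.003,0,0.095],"roll": 0,"gripper": 0}
    - {"translation": [-0.003,0,0.115],"roll": 0,"gripper": 0}
    - {"translation": [-0.003,0,0.126],"roll": 0,"gripper": 0}
    - {"translation": [-0.003,0,0.135],"roll": 0,"gripper": 0}
    - {"translation": [-0.003,0,0.135],"roll": 0,"gripper": 0}
    - {"translation": [-0.003,0,0.135],"roll": 0,"gripper": 0}

```text
time: 8.85
ee_pos: [0.5453, 0.2391, 0.0334]
ee_rot: [-3.116, -0.605, -1.266]
ft_force: [0.7, 0.8, -0.1]
finger_gap: 0.093
```

```bash
python3 -c "
from h import *
st();snap('wrist','3')"
```

```text
8.85 q [ 0.594  0.789  1.575 -0.686  1.06  -2.429] qd [ 0.01 -0.01 -0.01  0.    0.   -0.  ] p [0.5453 0.2391 0.0334] F [ 0.7  0.8 -0.1] tq [0.41 0.17 0.02] gap 0.093
[[ 0.2466 -0.9493  0.1952]
 [-0.7844 -0.3138 -0.535 ]
 [ 0.5691 -0.0212 -0.822 ]]
```

View pics/wrist3.png

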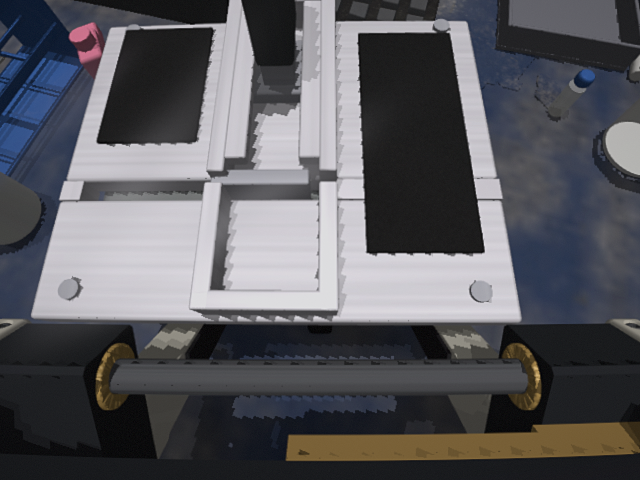

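Call:
jog_arm:
  moves:
    - {"translation": [0,0,0],"roll": 0,"gripper": 255}
    - {"translation": [0,0,0],"roll": 0,"gripper": 255}
    - {"translation": [0,0,0],"roll": 0,"gripper": 255}
    - {"translation": [0,0,0],"roll": 0,"gripper": 255}
    - {"translation": [0,0,0],"roll": 0,"gripper": 255}
    - {"translation": [0,0,0],"roll": 0,"gripper": 255}
    - {"translation": [0,0,0],"roll": 0,"gripper": 255}
    - {"translation": [0,0,0],"roll": 0,"gripper": 255}

```text
time: 9.57
ee_pos: [0.545, 0.2386, 0.0322]
ee_rot: [-3.118, -0.606, -1.265]
ft_force: [-0.3, 0.9, -0.0]
finger_gap: 0.0444
```

Call:
jog_arm:
  moves:
    - {"translation": [0,0,0],"roll": 0,"gripper": 255}
    - {"translation": [0,0,0],"roll": 0,"gripper": 255}
    - {"translation": [0,0,0],"roll": 0,"gripper": 255}
    - {"translation": [0,0,0],"roll": 0,"gripper": 255}
    - {"translation": [0,0,0],"roll": 0,"gripper": 255}
    - {"translation": [0,0,0],"roll": 0,"gripper": 255}
    - {"translation": [0,0,0],"roll": 0,"gripper": 255}
    - {"translation": [0,0,0],"roll": 0,"gripper": 255}

```text
time: 10.23
ee_pos: [0.5448, 0.2384, 0.0322]
ee_rot: [-3.118, -0.606, -1.265]
ft_force: [-0.6, -0.4, 1.0]
finger_gap: 0.0122
```

```bash
python3 -c "
from h import *
st()"
```

```text
10.23 q [ 0.593  0.791  1.576 -0.686  1.059 -2.429] qd [ 0.  0. -0.  0. -0. -0.] p [0.5448 0.2384 0.0322] F [-0.6 -0.4  1. ] tq [ 0.25  0.59 -0.36] gap 0.0122
[[ 0.2472 -0.9494  0.1934]
 [-0.7839 -0.3134 -0.536 ]
 [ 0.5695 -0.0191 -0.8218]]
```

Call:
jog_arm:
  moves:
    - {"translation": [0,-0.002,0],"roll": 0,"gripper": 255}
    - {"translation": [0,-0.005,0],"roll": 0,"gripper": 255}
    - {"translation": [0,-0.009,0],"roll": 0,"gripper": 255}
    - {"translation": [0,-0.013,0],"roll": 0,"gripper": 255}
    - {"translation": [0,-0.017,0],"roll": 0,"gripper": 255}
    - {"translation": [0,-0.021,0.0004],"roll": 0,"gripper": 255}
    - {"translation": [0,-0.024,0.0005],"roll": 0,"gripper": 255}
    - {"translation": [0,-0.026,0.0005],"roll": 0,"gripper": 255}
    - {"translation": [0,-0.026,0.0005],"roll": 0,"gripper": 255}

```text
time: 10.98
ee_pos: [0.5697, 0.2464, 0.0322]
ee_rot: [-3.119, -0.606, -1.265]
ft_force: [-2.3, 0.3, 1.2]
finger_gap: 0.0117
```

```bash
cat >> h.py <<'E'
def f(ref=(.5448,.2384)):
    o=r.get_obs();s=np.array([.9525,.3045]);F=o['ft_force'];print(round(float(o['time']),2),'along',((o['ee_pos'][:2]-ref)@s*1000).round(2),'F',F.round(1),'Fy_s',(F[:2]@s).round(1),'tq',o['wrist_torque'].round(2),'gap',o['finger_gap'].round(4))
E
python3 -c "
from h import *
f()"
```

```text
Traceback (most recent call last):
  File "h.py", line 28, in f
    o=r.get_obs();s=np.array([.9525,.3045]);F=o['ft_force'];print(round(float(o['time']),2),'along',((o['ee_pos'][:2]-ref)@s*1000).round(2),'F',F.round(1),'Fy_s',(F[:2]@s).round(1),'tq',o['wrist_torque'].round(2),'gap',o['finger_gap'].round(4))
                                                                                                                                                                                                                           ^^^^^^^^^^^^^^^^^^^^^
AttributeError: 'float' object has no attribute 'round'
```

Call:
jog_arm:
  moves:
    - {"translation": [0,-0.001,0],"roll": 0,"gripper": 255}
    - {"translation": [0,-0.002,0],"roll": 0,"gripper": 255}
    - {"translation": [0,-0.003,0],"roll": 0,"gripper": 255}

```text
time: 11.23
ee_pos: [0.5721, 0.2472, 0.0322]
ee_rot: [-3.119, -0.606, -1.265]
ft_force: [-5.2, 0.8, 2.2]
finger_gap: 0.0114
```

Call:
jog_arm:
  moves:
    - {"translation": [0,-0.001,0],"roll": 0,"gripper": 255}
    - {"translation": [0,-0.002,0],"roll": 0,"gripper": 255}

```text
time: 11.4
ee_pos: [0.574, 0.2478, 0.0322]
ee_rot: [-3.119, -0.606, -1.265]
ft_force: [-5.6, -0.4, 2.3]
finger_gap: 0.0119
```

Call:
jog_arm:
  moves:
    - {"translation": [0,-0.001,0],"roll": 0,"gripper": 255}
    - {"translation": [0,-0.002,0],"roll": 0,"gripper": 255}

```text
time: 11.57
ee_pos: [0.5759, 0.2484, 0.0322]
ee_rot: [-3.119, -0.606, -1.265]
ft_force: [-5.4, -0.2, 1.1]
finger_gap: 0.0114
```

Call:
jog_arm:
  moves:
    - {"translation": [0,-0.001,0],"roll": 0,"gripper": 255}
    - {"translation": [0,-0.002,0],"roll": 0,"gripper": 255}

```text
time: 11.73
ee_pos: [0.5777, 0.2491, 0.0322]
ee_rot: [-3.119, -0.606, -1.265]
ft_force: [-5.6, -0.3, 0.7]
finger_gap: 0.0115
```

Call:
jog_arm:
  moves:
    - {"translation": [0,-0.001,0],"roll": 0,"gripper": 255}
    - {"translation": [0,-0.002,0],"roll": 0,"gripper": 255}

```text
time: 11.9
ee_pos: [0.5796, 0.2497, 0.0322]
ee_rot: [-3.12, -0.606, -1.265]
ft_force: [-5.7, -0.4, 1.2]
finger_gap: 0.0117
```

Call:
jog_arm:
  moves:
    - {"translation": [0,-0.001,0],"roll": 0,"gripper": 255}
    - {"translation": [0,-0.002,0],"roll": 0,"gripper": 255}

```text
time: 12.07
ee_pos: [0.5815, 0.2502, 0.0322]
ee_rot: [-3.12, -0.606, -1.265]
ft_force: [-4.0, -0.9, 1.0]
finger_gap: 0.0117
```

Call:
jog_arm:
  moves:
    - {"translation": [0,-0.001,0],"roll": 0,"gripper": 255}
    - {"translation": [0,-0.002,0],"roll": 0,"gripper": 255}

```text
time: 12.23
ee_pos: [0.5834, 0.2509, 0.0322]
ee_rot: [-3.12, -0.606, -1.265]
ft_force: [-4.8, 0.3, 1.0]
finger_gap: 0.0115
```

Call:
jog_arm:
  moves:
    - {"translation": [0,-0.001,0],"roll": 0,"gripper": 255}
    - {"translation": [0,-0.002,0],"roll": 0,"gripper": 255}

```text
time: 12.4
ee_pos: [0.5853, 0.2515, 0.0322]
ee_rot: [-3.12, -0.606, -1.265]
ft_force: [-5.9, -0.7, -0.6]
finger_gap: 0.012
```

Call:
jog_arm:
  moves:
    - {"translation": [0,-0.001,0],"roll": 0,"gripper": 255}
    - {"translation": [0,-0.002,0],"roll": 0,"gripper": 255}

```text
time: 12.57
ee_pos: [0.5866, 0.2519, 0.0322]
ee_rot: [-3.121, -0.606, -1.265]
ft_force: [-9.2, 0.1, 3.0]
finger_gap: 0.0119
```

Call:
jog_arm:
  moves:
    - {"translation": [0,-0.0005,0],"roll": 0,"gripper": 255}
    - {"translation": [0,-0.001,0],"roll": 0,"gripper": 255}
    - {"translation": [0,-0.001,0],"roll": 0,"gripper": 255}

```text
time: 12.82
ee_pos: [0.5871, 0.2521, 0.0322]
ee_rot: [-3.122, -0.607, -1.264]
ft_force: [-10.9, -2.5, 3.2]
finger_gap: 0.0119
```

Call:
jog_arm:
  moves:
    - {"translation": [0,-0.0005,0],"roll": 0,"gripper": 255}
    - {"translation": [0,-0.0008,0],"roll": 0,"gripper": 255}
    - {"translation": [0,-0.0008,0],"roll": 0,"gripper": 255}

```text
time: 13.07
ee_pos: [0.5875, 0.2522, 0.0322]
ee_rot: [-3.123, -0.607, -1.264]
ft_force: [-12.5, -1.4, 3.4]
finger_gap: 0.0114
```

Call:
jog_arm:
  moves:
    - {"translation": [0,-0.0006,0],"roll": 0,"gripper": 255}
    - {"translation": [0,-0.0006,0],"roll": 0,"gripper": 255}
    - {"translation": [0,-0.0006,0],"roll": 0,"gripper": 255}

```text
time: 13.32
ee_pos: [0.5879, 0.2523, 0.0322]
ee_rot: [-3.124, -0.607, -1.264]
ft_force: [-13.2, -1.7, 4.4]
finger_gap: 0.0115
```

```bash
sed -i "s/o\['finger_gap'\].round(4)/o['finger_gap']/" h.py; python3 -c "
from h import *
f()"
```

```text
13.32 along 45.32 F [-13.2  -1.7   4.4] Fy_s -13.1 tq [-0.28  2.12 -1.51] gap 0.011485953606478513
```

Call:
jog_arm:
  moves:
    - {"translation": [0,0.001,0],"roll": 0,"gripper": 255}
    - {"translation": [0,0.0015,0],"roll": 0,"gripper": 100}
    - {"translation": [0,0.0015,0],"roll": 0,"gripper": 100}
    - {"translation": [0,0.0015,0],"roll": 0,"gripper": 100}
    - {"translation": [0,0.0015,0],"roll": 0,"gripper": 100}
    - {"translation": [0,0.0015,0],"roll": 0,"gripper": 100}

```text
time: 13.82
ee_pos: [0.589, 0.2528, 0.0329]
ee_rot: [-3.117, -0.606, -1.265]
ft_force: [0.5, 0.1, -0.2]
finger_gap: 0.0407
```

Call:
jog_arm:
  moves:
    - {"translation": [0,0,-0.02],"roll": 0,"gripper": 100}
    - {"translation": [0,0,-0.05],"roll": 0,"gripper": 100}
    - {"translation": [0,0,-0.085],"roll": 0,"gripper": 100}
    - {"translation": [0,0.02,-0.125],"roll": 0,"gripper": 100}
    - {"translation": [0,0.04,-0.16],"roll": 0,"gripper": 100}
    - {"translation": [0.03,0.04,-0.19],"roll": 0,"gripper": 100}
    - {"translation": [0.03,0.04,-0.19],"roll": 0,"gripper": 100}
    - {"translation": [0.03,0.04,-0.19],"roll": 0,"gripper": 100}

```text
time: 14.48
ee_pos: [0.522, 0.3191, 0.2078]
ee_rot: [-3.112, -0.604, -1.268]
ft_force: [-0.1, -0.5, 0.4]
finger_gap: 0.0567
```

```bash
python3 -c "
from h import *
st();snap('wrist','4')"
```

```text
14.48 q [ 0.715  0.61   1.397 -0.57   1.404 -2.564] qd [-0.01  0.06  0.04  0.01 -0.02  0.01] p [0.522  0.3191 0.2078] F [-0.1 -0.5  0.4] tq [ 0.45  0.15 -0.01] gap 0.0567
[[ 0.2454 -0.949   0.1977]
 [-0.7857 -0.3142 -0.533 ]
 [ 0.5679 -0.0245 -0.8227]]
```

View pics/wrist4.png

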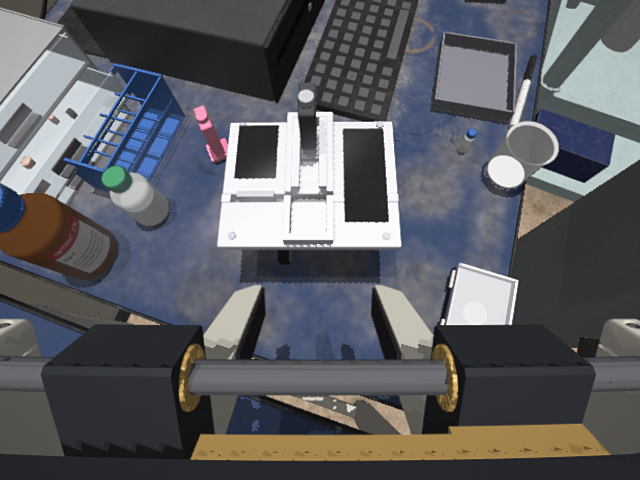

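```bash
python3 - <<'E'
from meas import *
p=cv2.imread("pics/wrist4.png")[:,:,::-1].copy()
K,D,_=cal("wrist");C=(K,D,np.load("pics/wrist4_T.npy"))
P=cloud(C,np.load("pics/wrist4.npy"))
m=(abs(P[...,2]-.103)<.004)&(P[...,0]>.45)&(P[...,0]<.7)&(P[...,1]>.1)&(P[...,1]<.3)&(p.max(2)>150)
Q=P[m];R=cv2.minAreaRect((Q[:,:2]*1000).astype(np.float32));print(R)
a=np.radians(17.73);sy=np.array([np.cos(a),np.sin(a)]);sx=np.array([np.sin(a),-np.cos(a)])
O=np.array(R[0])/1000+.0015*sx
print('O',O)
X=(P[...,:2]-O)@sx;Y=(P[...,:2]-O)@sy
for z0,z1 in((.122,.135),(.135,.15),(.15,.165),(.166,.173),(.173,.18)):
    k=(P[...,2]>z0)&(P[...,2]<z1)&(abs(X)<.08)&(abs(Y)<.03)
    print(z0,k.sum(),'X',np.percentile(X[k],[2,50,98]).round(4),'Y',np.percentile(Y[k],[2,50,98]).round(4))
k=(P[...,2]>.047)&(P[...,2]<.057)&(X<-.04)&(X>-.08)&(abs(Y)<.08);print('tab',k.sum(),X[k].min(),np.percentile(Y[k],[5,50,95]))
k=(P[...,2]>.104)&(P[...,2]<.12)&(X<-.01)&(X>-.07)&(abs(Y)<.1)
print(p[80:130,306].mean(1).round())
q=p[80:270,200:420,::-1];cv2.imwrite("pics/w4c.png",cv2.resize(q,None,fx=3.1,fy=3.1,interpolation=cv2.INTER_CUBIC))
E
```

```text
((573.5786743164062, 197.37924194335938), (163.83740234375, 133.97332763671875), 17.658809661865234)
O [0.57403547 0.19595049]
0.122 152 X [0.0182 0.019  0.0406] Y [-0.0065 -0.0007  0.007 ]
0.135 185 X [0.0183 0.0191 0.0231] Y [-0.0065  0.0002  0.0069]
0.15 363 X [0.0183 0.0199 0.0552] Y [-0.0066 -0.0006  0.0073]
0.166 284 X [0.0188 0.0249 0.0422] Y [-0.0063 -0.0001  0.0072]
0.173 179 X [0.0258 0.0309 0.0371] Y [-0.005   0.0005  0.0059]
tab 161 -0.0669038336397579 [0.02348012 0.02869291 0.0347307 ]
[ 45.  44.  59.  93.  92.  91.  92.  89.  92. 155. 226. 225. 221. 219.
 218. 216. 218. 222. 220. 220. 221. 212. 149.  81.  75.  77.  77.  71.
  85.  94.  92.  91.  93.  91.  83.  67.  47.  36.  33.  35.  36.  35.
  34.  36.  35.  36.  39.  37.  40.  39.]
```

View pics/w4c.png

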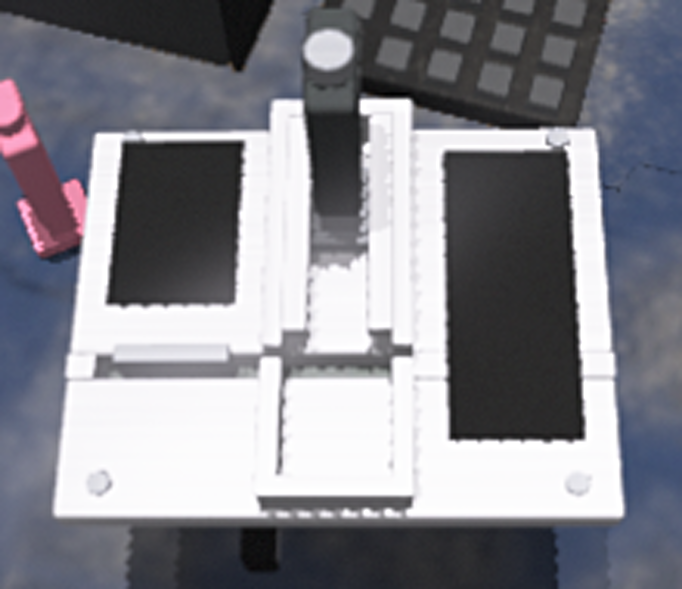

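```bash
python3 - <<'E'
from h import *
T=toolT();R=T[:3,:3]
a=np.radians(17.7);sy=np.array([np.cos(a),np.sin(a),0]);sx=np.array([np.sin(a),-np.cos(a),0]);O=np.array([.57404,.19595,0])
G=O+.0315*sx+.0003*sy+np.array([0,0,.146])
for b in(.06,0):print(R.T@(G+R[:,2]*(.019-b)-T[:3,3]))
print(R.T@sx,R.T@sy,R.T@[0,0,1])
E
```

```text
[ 0.10104938 -0.01010021  0.10177001]
[ 0.10104938 -0.01010021  0.16177001]
[0.82243944 0.0102385  0.56876052] [-0.00364768 -0.99972254  0.02327106] [ 0.56884097 -0.0212137  -0.8221739 ]
```

Call:
jog_arm:
  moves:
    - {"translation": [0.03,-0.005,0.025],"roll": 0,"gripper": 100}
    - {"translation": [0.06,-0.01,0.05],"roll": 0,"gripper": 100}
    - {"translation": [0.085,-0.01,0.08],"roll": 0,"gripper": 100}
    - {"translation": [0.101,-0.01,0.11],"roll": 0,"gripper": 100}
    - {"translation": [0.101,-0.01,0.14],"roll": 0,"gripper": 100}
    - {"translation": [0.101,-0.01,0.156],"roll": 0,"gripper": 130}
    - {"translation": [0.101,-0.01,0.162],"roll": 0,"gripper": 170}
    - {"translation": [0.101,-0.01,0.162],"roll": 0,"gripper": 190}
    - {"translation": [0.101,-0.01,0.162],"roll": 0,"gripper": 190}
    - {"translation": [0.101,-0.01,0.162],"roll": 0,"gripper": 190}

```text
time: 15.37
ee_pos: [0.5874, 0.1564, 0.1303]
ee_rot: [-3.117, -0.606, -1.265]
ft_force: [-0.6, 0.8, 1.1]
finger_gap: 0.0277
```

```bash
python3 -c "
from h import *
st();snap('wrist','5')"
```

```text
15.37 q [ 0.444  0.628  1.585 -0.688  1.105 -2.638] qd [ 0.   -0.01 -0.   -0.   -0.   -0.  ] p [0.5874 0.1564 0.1303] F [-0.6  0.8  1.1] tq [ 0.42  0.2  -0.04] gap 0.0277
[[ 0.2474 -0.9491  0.1951]
 [-0.784  -0.3144 -0.5352]
 [ 0.5693 -0.0205 -0.8219]]
```

View pics/wrist5.png

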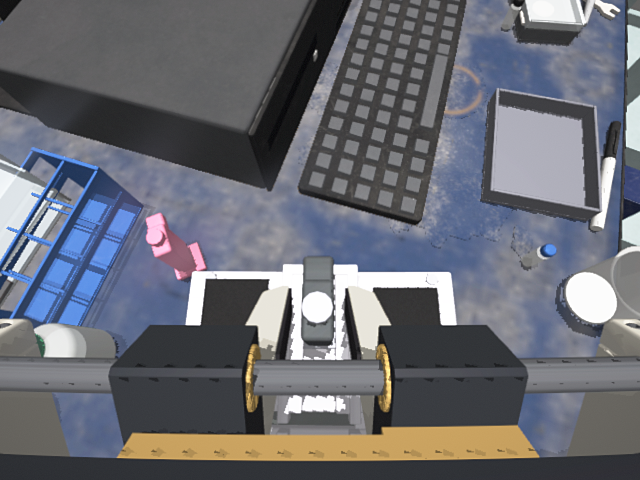

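Call:
jog_arm:
  moves:
    - {"translation": [0,0,0],"roll": 0,"gripper": 255}
    - {"translation": [0,0,0],"roll": 0,"gripper": 255}
    - {"translation": [0,0,0],"roll": 0,"gripper": 255}
    - {"translation": [0,0,0],"roll": 0,"gripper": 255}
    - {"translation": [0,0,0],"roll": 0,"gripper": 255}
    - {"translation": [0,0,0],"roll": 0,"gripper": 255}

```text
time: 15.92
ee_pos: [0.5873, 0.156, 0.1304]
ee_rot: [-3.117, -0.606, -1.266]
ft_force: [-3.2, 2.2, 5.3]
finger_gap: 0.0137
```

```bash
python3 - <<'E'
from h import *
o=st()
K,D,_=cal("wrist");C=(K,D,np.load("pics/wrist5_T.npy"))
d=np.load("pics/wrist5.npy");P=cloud(C,d)
p=cv2.imread("pics/wrist5.png")
m=(P[...,2]>.016)&(P[...,2]<.028)&(P[...,0]<.5)&(P[...,1]<.15)&(P[...,0]>.28)&(P[...,1]>-.1)
k,l,s,_=cv2.connectedComponentsWithStats(m.astype(np.uint8),connectivity=8)
for i in range(1,k):
    if s[i,4]>150:
        Q=P[l==i];print(s[i],cv2.minAreaRect((Q[:,:2]*1000).astype(np.float32)),np.median(Q[:,2]))
for nm,(u,v) in dict(vialc=(548,250),beaker=(590,300),keyb=(370,200),floor=(545,150)).items():print(nm,P[v,u].round(3))
T=toolT(o);R=T[:3,:3]
a=np.radians(17.7);sx=np.array([np.sin(a),-np.cos(a),0])
print('slide',R.T@(-sx),'up',R.T@[0,0,1])
E
```

```text
15.92 q [ 0.443  0.627  1.585 -0.688  1.105 -2.638] qd [ 0.  0.  0. -0. -0. -0.] p [0.5873 0.156  0.1304] F [-3.2  2.2  5.3] tq [ 0.25  0.45 -0.19] gap 0.0137
[[ 0.247  -0.9493  0.1947]
 [-0.7841 -0.3138 -0.5354]
 [ 0.5693 -0.0204 -0.8219]]
[ 488  113  114  102 1563] ((425.97369384765625, -58.64366912841797), (106.52056121826172, 91.85127258300781), 5.076454162597656) 0.02108492223970254
[571 266  35  57 516] ((376.3708801269531, 64.28516387939453), (20.117887496948242, 48.17057800292969), 24.626718521118164) 0.02179860861643801
[613 266  27  45 510] ((344.54986572265625, 47.3511962890625), (12.030461311340332, 39.05195236206055), 32.162357330322266) 0.0225787793542139
vialc [0.422 0.042 0.036]
beaker [0.381 0.073 0.032]
keyb [0.579 0.031 0.013]
floor [ 0.419 -0.086  0.004]
slide [-0.82210138 -0.01038502 -0.56924641] up [ 0.56933274 -0.02042359 -0.82185346]
```

Call:
jog_arm:
  moves:
    - {"translation": [-0.0025,0,-0.0017],"roll": 0,"gripper": 255}
    - {"translation": [-0.0066,-0.0001,-0.0046],"roll": 0,"gripper": 255}
    - {"translation": [-0.0123,-0.0002,-0.0085],"roll": 0,"gripper": 255}
    - {"translation": [-0.0181,-0.0002,-0.0125],"roll": 0,"gripper": 255}
    - {"translation": [-0.0247,-0.0003,-0.0171],"roll": 0,"gripper": 255}

```text
time: 16.33
ee_pos: [0.5782, 0.1844, 0.1304]
ee_rot: [-3.117, -0.607, -1.266]
ft_force: [1.2, -2.7, 6.3]
finger_gap: 0.0142
```

```bash
python3 -c "
from h import *
st()"
```

```text
16.33 q [ 0.491  0.639  1.565 -0.672  1.137 -2.61 ] qd [ 0.16  0.04 -0.07  0.06  0.1   0.08] p [0.5782 0.1844 0.1304] F [ 1.2 -2.7  6.3] tq [-0.68 -0.11 -0.04] gap 0.0142
[[ 0.2468 -0.9493  0.1947]
 [-0.7835 -0.3137 -0.5364]
 [ 0.5703 -0.0202 -0.8212]]
```

Call:
jog_arm:
  moves:
    - {"translation": [-0.0058,0,-0.004],"roll": 0,"gripper": 255}
    - {"translation": [-0.0115,-0.0001,-0.008],"roll": 0,"gripper": 255}
    - {"translation": [-0.0173,-0.0002,-0.012],"roll": 0,"gripper": 255}
    - {"translation": [-0.023,-0.0003,-0.016],"roll": 0,"gripper": 255}
    - {"translation": [-0.0288,-0.0003,-0.02],"roll": 0,"gripper": 255}
    - {"translation": [-0.0329,-0.0004,-0.0228],"roll": 0,"gripper": 255}
    - {"translation": [-0.0341,-0.0004,-0.0236],"roll": 0,"gripper": 255}
    - {"translation": [-0.0341,-0.0004,-0.0236],"roll": 0,"gripper": 255}

```text
time: 17.0
ee_pos: [0.5655, 0.2244, 0.1304]
ee_rot: [-3.117, -0.606, -1.265]
ft_force: [-1.3, -0.1, 7.7]
finger_gap: 0.0137
```

```bash
python3 -c "
from h import *
st();snap('wrist','6')
o=r.get_obs();print((o['ee_pos'][:2]-[.5873,.156])@np.array([.304,-.9527]))"
```

```text
17.0 q [ 0.557  0.657  1.53  -0.647  1.182 -2.576] qd [-0.   -0.    0.    0.01 -0.01 -0.  ] p [0.5655 0.2244 0.1304] F [-1.3 -0.1  7.7] tq [-0.3   0.17 -0.11] gap 0.0137
[[ 0.2473 -0.9491  0.1952]
 [-0.7836 -0.3144 -0.5359]
 [ 0.57   -0.0205 -0.8214]]
-0.0717948199064066
```

View pics/wrist6.png

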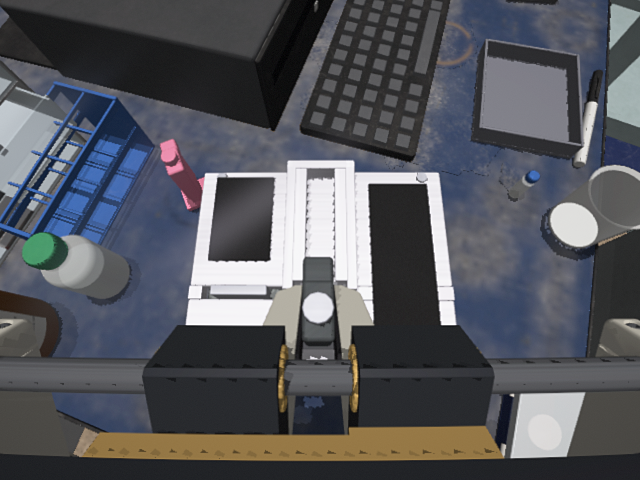

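Call:
jog_arm:
  moves:
    - {"translation": [0.0028,-0.0001,-0.0041],"roll": 0,"gripper": 255}
    - {"translation": [0.0085,-0.0003,-0.0123],"roll": 0,"gripper": 255}
    - {"translation": [0.0171,-0.0006,-0.0247],"roll": 0,"gripper": 255}
    - {"translation": [0.0285,-0.001,-0.0411],"roll": 0,"gripper": 255}
    - {"translation": [0.0398,-0.0014,-0.0575],"roll": 0,"gripper": 255}
    - {"translation": [0.0541,-0.0019,-0.0781],"roll": 0,"gripper": 255}
    - {"translation": [0.0626,-0.0022,-0.0904],"roll": 0,"gripper": 255}
    - {"translation": [0.0626,-0.0022,-0.0904],"roll": 0,"gripper": 255}

```text
time: 17.72
ee_pos: [0.5664, 0.2245, 0.2439]
ee_rot: [-3.11, -0.604, -1.269]
ft_force: [-0.1, 0.5, -0.6]
finger_gap: 0.0138
```

```bash
python3 - <<'E'
from h import *
st();p,d,C=snap('wrist','7');snap('scene','7')
P=cloud(C,d);np.save('pics/P7.npy',P)
E
```

```text
17.72 q [ 0.556  0.524  1.448 -0.608  1.352 -2.705] qd [-0.    0.05  0.06 -0.   -0.06  0.04] p [0.5664 0.2245 0.2439] F [-0.1  0.5 -0.6] tq [ 0.52  0.15 -0.01] gap 0.0138
[[ 0.2444 -0.9492  0.1984]
 [-0.7857 -0.3138 -0.5331]
 [ 0.5682 -0.0256 -0.8225]]
```

View pics/wrist7.png

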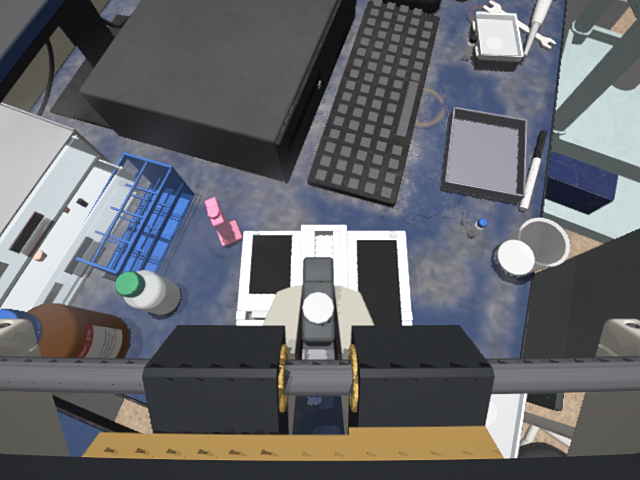

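View pics/scene7.png

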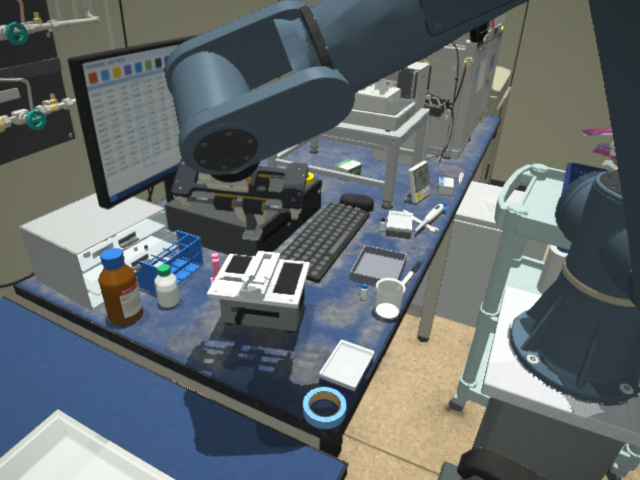

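```bash
python3 - <<'E'
from h import *
K,D,_=cal("wrist");C=(K,D,np.load("pics/wrist7_T.npy"));P=np.load('pics/P7.npy')
c=onz(C,[[452,108],[526,112],[526,200],[444,190]],.022)
print(c.round(4),c.mean(0))
m=(P[...,2]<.03)&(P[...,2]>.0015)&(P[...,0]>.34)&(P[...,0]<.51)&(P[...,1]<.03)&(P[...,1]>-.16)
k,l,s,_=cv2.connectedComponentsWithStats(m.astype(np.uint8))
for i in range(1,k):
    if s[i,4]>300:Q=P[l==i];print(s[i],cv2.minAreaRect((Q[:,:2]*1000).astype(np.float32)),np.percentile(Q[:,2],[5,50,95]).round(4))
for nm,(u,v) in dict(vialc=(482,223),vbase=(474,233),beaker=(543,230),beakb=(515,258),keyb=(390,190),rim=(443,150)).items():print(nm,P[v,u].round(3))
# beaker via scene/side0
for n,uv in (("side",[(222,270)]),("scene",[(388,315)])):print(n,onz(cal(n),uv,0.0).round(3))
o=r.get_obs();T=toolT(o)
a=np.radians(17.7);O=np.array([.57404,.19595,0])
print('grasp',T[:3,3]-T[:3,2]*.019)
E
```

```text
[[ 0.4867 -0.1297  0.022 ]
 [ 0.3842 -0.1556  0.022 ]
 [ 0.3672 -0.0149  0.022 ]
 [ 0.4717  0.0035  0.022 ]] [ 0.42744487 -0.07417553  0.022     ]
[ 441  107  107  104 7491] ((414.430908203125, -84.48632049560547), (141.08428955078125, 150.25856018066406), 0.9922299385070801) [0.0023 0.0041 0.0218]
vialc [0.422 0.043 0.037]
vbase [0.421 0.047 0.013]
beaker [0.353 0.034 0.045]
beakb [0.38  0.078 0.043]
keyb [0.539 0.023 0.019]
rim [ 0.481 -0.073 -0.001]
side [[0.354 0.084 0.   ]]
scene [[0.353 0.069 0.   ]]
grasp [0.56157571 0.23395897 0.25526327]
```

```bash
python3 - <<'E'
from h import *
T=toolT();R=T[:3,:3]
G=T[:3,3]-R[:,2]*.019
for t in ((.428,-.073,.255),(.428,-.073,.15)):print(R.T@(np.array(t)-G))
E
```

```text
[0.2075952  0.22308502 0.13857727]
[0.14784757 0.22518849 0.22489526]
```

Call:
jog_arm:
  moves:
    - {"translation": [0.01,0.011,0.007],"roll": 0,"gripper": 255}
    - {"translation": [0.026,0.028,0.0174],"roll": 0,"gripper": 255}
    - {"translation": [0.05,0.0537,0.0334],"roll": 0,"gripper": 255}
    - {"translation": [0.073,0.0785,0.0487],"roll": 0,"gripper": 255}
    - {"translation": [0.096,0.1032,0.0641],"roll": 0,"gripper": 255}
    - {"translation": [0.119,0.1279,0.0795],"roll": 0,"gripper": 255}
    - {"translation": [0.142,0.1526,0.0948],"roll": 0,"gripper": 255}
    - {"translation": [0.165,0.1774,0.1102],"roll": 0,"gripper": 255}
    - {"translation": [0.186,0.2,0.1243],"roll": 0,"gripper": 255}
    - {"translation": [0.2,0.215,0.1336],"roll": 0,"gripper": 255}
    - {"translation": [0.2076,0.2231,0.1386],"roll": 0,"gripper": 255}
    - {"translation": [0.195,0.2235,0.157],"roll": 0,"gripper": 255}
    - {"translation": [0.18,0.224,0.179],"roll": 0,"gripper": 255}
    - {"translation": [0.16,0.225,0.207],"roll": 0,"gripper": 255}
    - {"translation": [0.148,0.2252,0.225],"roll": 0,"gripper": 255}
    - {"translation": [0.148,0.2252,0.225],"roll": 0,"gripper": 255}

```text
time: 19.15
ee_pos: [0.4298, -0.0833, 0.1306]
ee_rot: [-3.126, -0.603, -1.261]
ft_force: [-0.9, 0.5, -1.1]
finger_gap: 0.0138
```

```bash
python3 - <<'E'
from h import *
o=st();p,d,C=snap('wrist','8');snap('scene','8');snap('side','8')
T=toolT(o);print('grasp',T[:3,3]-T[:3,2]*.019)
E
```

```text
19.15 q [ 0.05   0.287  2.178 -0.949  0.733 -2.661] qd [ 0.   -0.08 -0.06  0.09  0.08 -0.14] p [ 0.4298 -0.0833  0.1306] F [-0.9  0.5 -1.1] tq [0.55 0.22 0.03] gap 0.0138
[[ 0.2514 -0.9495  0.188 ]
 [-0.7842 -0.3137 -0.5353]
 [ 0.5672 -0.0128 -0.8235]]
grasp [ 0.4262454  -0.0730918   0.14627347]
```

View pics/wrist8.png

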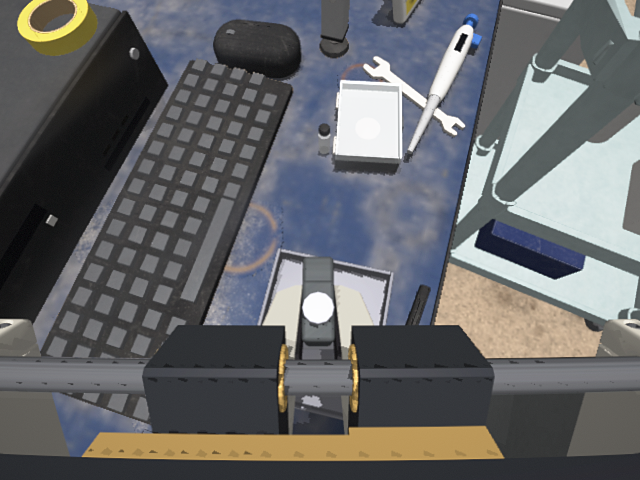

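View pics/side8.png

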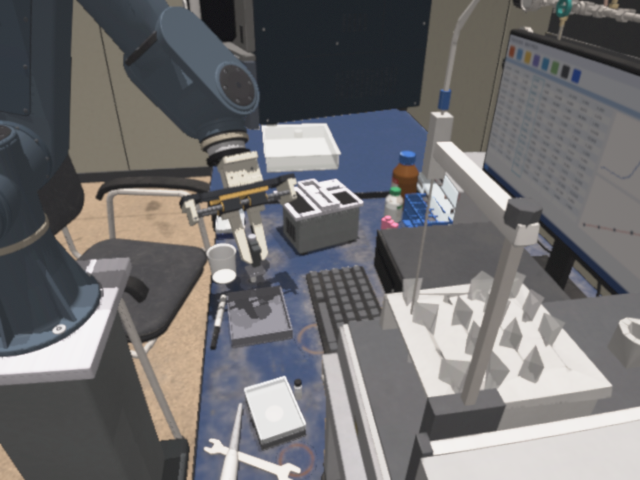

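Call:
jog_arm:
  moves:
    - {"translation": [-0.011,0.0003,0.016],"roll": 0,"gripper": 255}
    - {"translation": [-0.024,0.0005,0.0349],"roll": 0,"gripper": 255}
    - {"translation": [-0.037,0.0008,0.0537],"roll": 0,"gripper": 255}
    - {"translation": [-0.046,0.001,0.0668],"roll": 0,"gripper": 255}
    - {"translation": [-0.051,0.0012,0.0741],"roll": 0,"gripper": 255}
    - {"translation": [-0.0533,0.0012,0.0774],"roll": 0,"gripper": 255}
    - {"translation": [-0.0533,0.0012,0.0774],"roll": 0,"gripper": 255}

```text
time: 19.88
ee_pos: [0.4333, -0.0835, 0.0412]
ee_rot: [-3.117, -0.606, -1.266]
ft_force: [0.0, 0.1, -0.0]
finger_gap: 0.0138
```

```bash
python3 - <<'E'
from h import *
o=st();snap('side','9');snap('scene','9')
T=toolT(o);print('grasp',T[:3,3]-T[:3,2]*.019)
p=cv2.imread('pics/side9.png')[200:360,190:310];cv2.imwrite('pics/side9c.png',cv2.resize(p,None,fx=3.7,fy=3.7,interpolation=cv2.INTER_CUBIC))
p=cv2.imread('pics/scene9.png')[220:330,320:450];cv2.imwrite('pics/scene9c.png',cv2.resize(p,None,fx=5,fy=5,interpolation=cv2.INTER_CUBIC))
E
```

```text
19.88 q [ 0.049  0.508  2.205 -1.239  0.614 -2.294] qd [-0.   -0.03 -0.    0.03  0.01 -0.03] p [ 0.4333 -0.0835  0.0412] F [ 0.   0.1 -0. ] tq [0.41 0.19 0.01] gap 0.0138
[[ 0.247  -0.9492  0.1949]
 [-0.7837 -0.314  -0.536 ]
 [ 0.57   -0.0204 -0.8214]]
grasp [ 0.42956139 -0.07327489  0.05679659]
```

View pics/side9c.png

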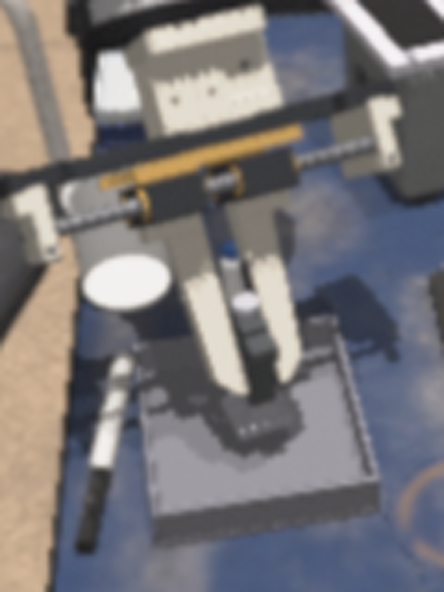

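View pics/scene9c.png

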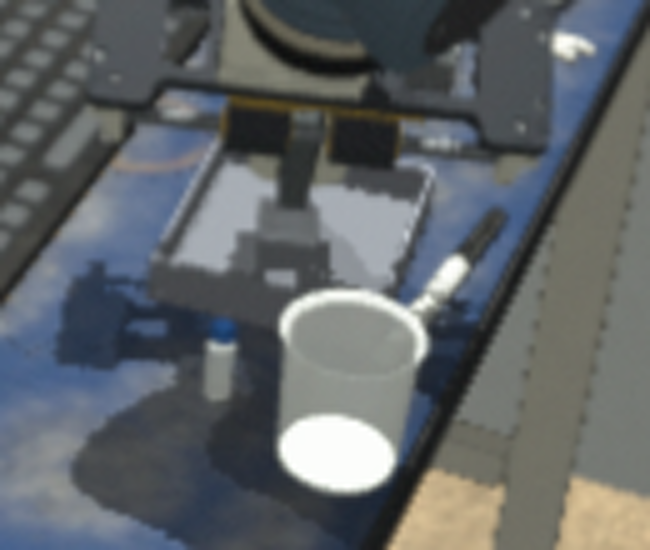

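Call:
jog_arm:
  moves:
    - {"translation": [-0.001,0,0.0014],"roll": 0,"gripper": 255}
    - {"translation": [-0.0025,0.0001,0.0036],"roll": 0,"gripper": 255}
    - {"translation": [-0.004,0.0001,0.0058],"roll": 0,"gripper": 255}
    - {"translation": [-0.004,0.0001,0.0058],"roll": 0,"gripper": 255}

```text
time: 20.32
ee_pos: [0.4326, -0.0835, 0.0334]
ee_rot: [-3.118, -0.606, -1.265]
ft_force: [0.1, -0.5, -1.1]
finger_gap: 0.0138
```

Grasp height is about 49 mm; about 3 mm to go. I'll take small steps.

Call:
jog_arm:
  moves:
    - {"translation": [-0.0006,0,0.0008],"roll": 0,"gripper": 255}
    - {"translation": [-0.0011,0,0.0016],"roll": 0,"gripper": 255}
    - {"translation": [-0.0011,0,0.0016],"roll": 0,"gripper": 255}

```text
time: 20.57
ee_pos: [0.4326, -0.0835, 0.0316]
ee_rot: [-3.118, -0.606, -1.265]
ft_force: [-0.7, 1.0, -0.9]
finger_gap: 0.014
```

Call:
jog_arm:
  moves:
    - {"translation": [-0.0003,0,0.0004],"roll": 0,"gripper": 255}
    - {"translation": [-0.0006,0,0.0008],"roll": 0,"gripper": 255}
    - {"translation": [-0.0006,0,0.0008],"roll": 0,"gripper": 255}

```text
time: 20.82
ee_pos: [0.4326, -0.0835, 0.0306]
ee_rot: [-3.118, -0.606, -1.265]
ft_force: [0.4, -1.3, -1.4]
finger_gap: 0.014
```

Call:
jog_arm:
  moves:
    - {"translation": [-0.0003,0,0.0004],"roll": 0,"gripper": 255}
    - {"translation": [-0.0006,0,0.0008],"roll": 0,"gripper": 255}
    - {"translation": [-0.0006,0,0.0008],"roll": 0,"gripper": 255}

```text
time: 21.07
ee_pos: [0.4327, -0.0835, 0.0303]
ee_rot: [-3.117, -0.607, -1.266]
ft_force: [-3.2, 4.3, 13.1]
finger_gap: 0.0141
```

Call:
jog_arm:
  moves:
    - {"translation": [0.0003,0,-0.0005],"roll": 0,"gripper": 255}
    - {"translation": [0.0003,0,-0.0005],"roll": 0,"gripper": 255}

```text
time: 21.23
ee_pos: [0.4327, -0.0834, 0.0304]
ee_rot: [-3.117, -0.606, -1.265]
ft_force: [-0.4, 1.4, 0.9]
finger_gap: 0.0135
```

Call:
jog_arm:
  moves:
    - {"translation": [0,0,0],"roll": 0,"gripper": 205}
    - {"translation": [0,0,0],"roll": 0,"gripper": 190}
    - {"translation": [0,0,0],"roll": 0,"gripper": 150}
    - {"translation": [0,0,0],"roll": 0,"gripper": 120}
    - {"translation": [0,0,0],"roll": 0,"gripper": 120}
    - {"translation": [0,0,0],"roll": 0,"gripper": 120}

```text
time: 21.73
ee_pos: [0.4326, -0.0834, 0.0302]
ee_rot: [-3.118, -0.606, -1.265]
ft_force: [-0.9, -0.5, -0.4]
finger_gap: 0.0457
```

```bash
python3 - <<'E'
from h import *
o=st();snap('side','10');snap('wrist','10')
p=cv2.imread('pics/side10.png')[200:360,190:310];cv2.imwrite('pics/side10c.png',cv2.resize(p,None,fx=3.7,fy=3.7,interpolation=cv2.INTER_CUBIC))
E
```

```text
21.73 q [ 0.049  0.536  2.206 -1.276  0.605 -2.247] qd [-0. -0. -0.  0.  0. -0.] p [ 0.4326 -0.0834  0.0302] F [-0.9 -0.5 -0.4] tq [0.34 0.13 0.02] gap 0.0457
[[ 0.2473 -0.9493  0.1939]
 [-0.784  -0.3137 -0.5357]
 [ 0.5694 -0.0195 -0.8218]]
```

View pics/side10c.png

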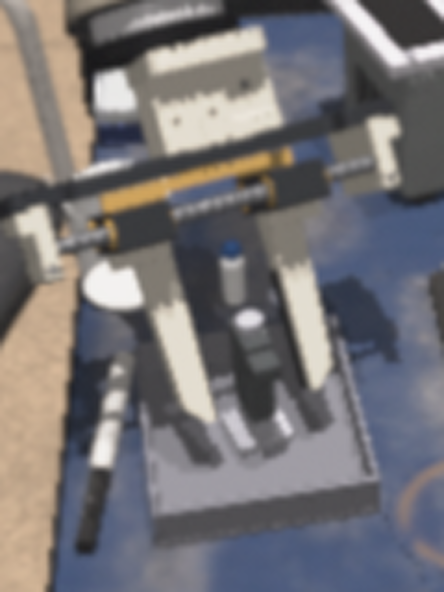

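View pics/wrist10.png

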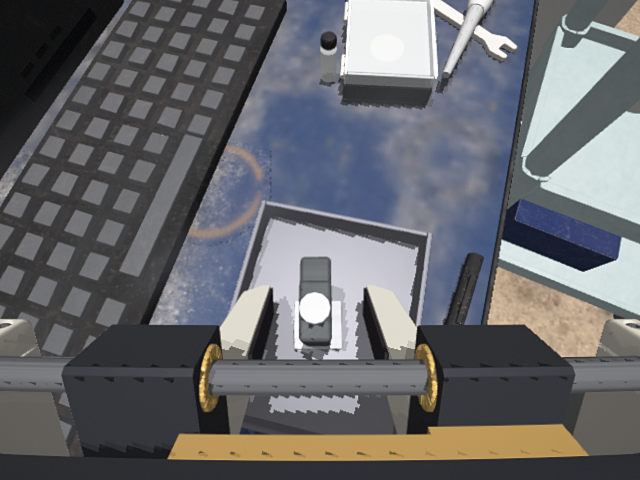

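Call:
jog_arm:
  moves:
    - {"translation": [0,0,-0.015],"roll": 0,"gripper": 120}
    - {"translation": [0,0,-0.04],"roll": 0,"gripper": 120}
    - {"translation": [0,0,-0.075],"roll": 0,"gripper": 120}
    - {"translation": [0.02,0,-0.115],"roll": 0,"gripper": 120}
    - {"translation": [0.04,0,-0.15],"roll": 0,"gripper": 120}
    - {"translation": [0.06,0,-0.18],"roll": 0,"gripper": 120}
    - {"translation": [0.08,0,-0.21],"roll": 0,"gripper": 120}
    - {"translation": [0.1,0,-0.24],"roll": 0,"gripper": 120}
    - {"translation": [0.1,0,-0.24],"roll": 0,"gripper": 120}
    - {"translation": [0.1,0,-0.24],"roll": 0,"gripper": 120}

```text
time: 22.67
ee_pos: [0.4084, -0.0223, 0.2742]
ee_rot: [-3.102, -0.624, -1.285]
ft_force: [0.2, -0.4, -0.2]
finger_gap: 0.0492
```

```bash
python3 - <<'E'
from h import *
o=st();snap('side','11');snap('scene','11');p,d,C=snap('wrist','11')
P=cloud(C,d)
k=(P[...,0]>.38)&(P[...,0]<.48)&(P[...,1]<-.02)&(P[...,1]>-.12)
for a,b in((.025,.04),(.04,.055),(.055,.067),(.068,.09)):
    m=k&(P[...,2]>a)&(P[...,2]<b);print(a,m.sum(),np.median(P[m],0).round(4) if m.any() else '')
p,d,C=(None,np.load('pics/scene11.npy'),cal('scene'))
P=cloud(C,d)
m=(abs(P[...,2]-.103)<.006)&(P[...,1]>.05)&(P[...,1]<.5)&(P[...,0]>.3)&(P[...,0]<.75)
q,l,s,ce=cv2.connectedComponentsWithStats(m.astype(np.uint8));i=1+np.argmax(s[1:,4]);Q=P[l==i];print(np.median(Q,0),cv2.minAreaRect((Q[:,:2]*1000).astype(np.float32)))
E
```

```text
22.67 q [ 0.23   0.017  2.056 -0.71   1.099 -2.867] qd [-0.02  0.04  0.04 -0.   -0.02 -0.  ] p [ 0.4084 -0.0223  0.2742] F [ 0.2 -0.4 -0.2] tq [ 0.44  0.16 -0.02] gap 0.0492
[[ 0.2286 -0.9522  0.2027]
 [-0.7786 -0.3038 -0.549 ]
 [ 0.5844 -0.0323 -0.8108]]
0.025 24 [ 0.4259 -0.0621  0.0316]
0.04 24 [ 0.4267 -0.0619  0.0484]
0.055 146 [ 0.4343 -0.0903  0.0642]
0.068 185 [ 0.4304 -0.0729  0.0742]
[0.54959559 0.20828696 0.10169454] ((571.7752075195312, 197.4339599609375), (163.89599609375, 137.65859985351562), 17.332599639892578)
```

View pics/wrist11.png

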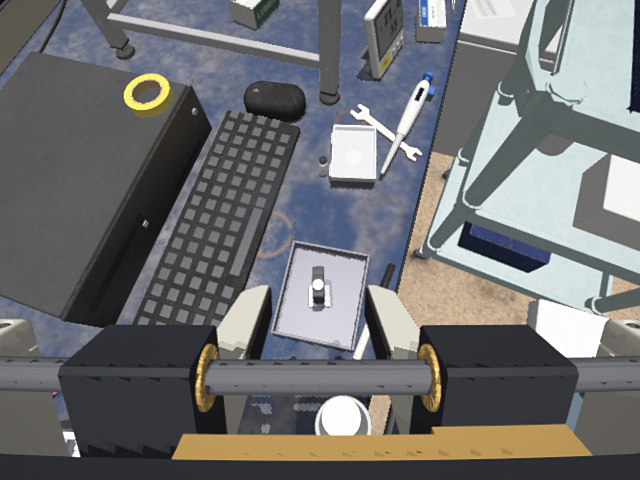

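View pics/scene11.png

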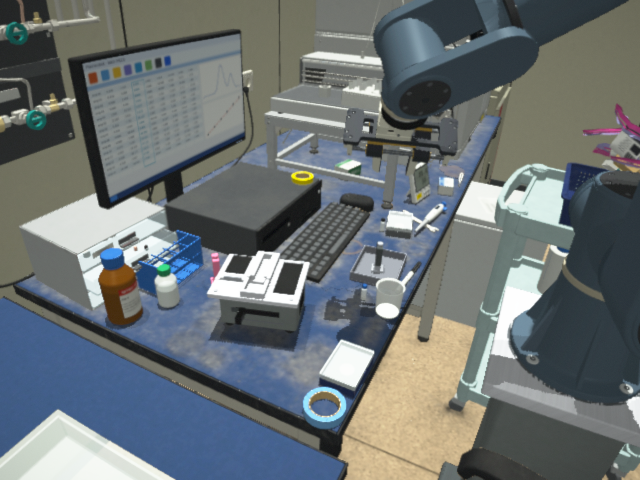

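View pics/side11.png

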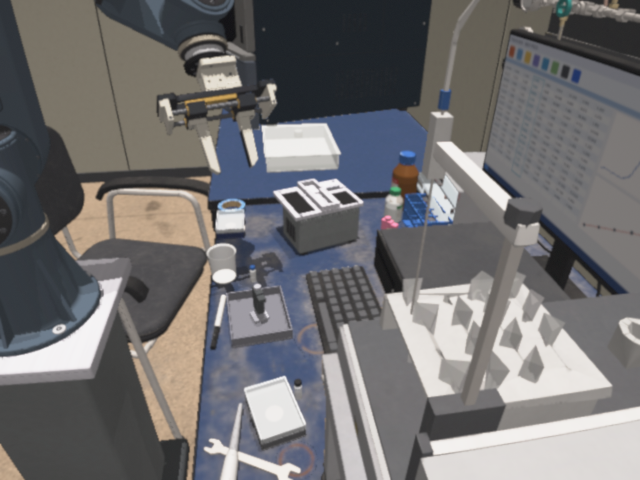

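The dog stands upright in the grey tray (scene pixel 378,262). The lock tab is at its far end (scene about 240,318). The beaker and vials are in place, and the robot is clear of everything.

```bash
python3 -c "
from rig import workorder
print(workorder.hand_in())"
```

```text
the job is handed in; nothing more can be done
None
```

I slid the lock to its end stop, moved the dog into the pocket and stood it upright in the grey tray. I handed the job in at about 22.8 s; no verdict is reported.

- **Tilting the gripper:** the moves have no tilt axis. I got about 35° by over-rolling against the last joint's limit, using the rule that an out-of-reach pose is approached as far as the arm can. The same tilt served the whole job.
- **Lock:** I slid the tab about 44 mm, with roughly 5–6 N of drag, until the force rose against the stop. The wrist read about 13 N along the slide at the end. Less the drag, that is about 8 N on the buffer, somewhat under the 10 N asked. The highest reading was 13.2 N, but force is only reported at the end of each call. After release the tab stayed at +29 mm, having started at −15 mm, so the gate was clear of the pocket.
- **Dog:** I slid it about 72 mm into the pocket, lifted it straight out and set it down in the tray. It touched down with about 13 N, which I relieved before opening the gripper.

**Last checks:**
- The dog is upright near the middle of the tray, with its screw head at about 74 mm.
- The wrist camera put the deck within 0.2 mm of where it was before the lock was worked. The coarser scene camera at the end put its centre 0.4–1 mm from the earlier readings and its angle 0.3–0.5° off. That is about its own scatter, so I see no shift.
- I judged the beaker and the two vials undisturbed by eye from the final pictures, not by measurement.

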